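# Put the coffee set back together on the flea-market stall

### The arm

A 6-joint arm with a two-finger parallel gripper is mounted at the origin on the work surface. World frame = base frame: x ahead of the robot, y to its left, z up, the work surface at z = 0. Lengths are in mm, angles in rad, forces in N, time in s.
With the tool pointing down it reaches from about 275 to 1000 mm from the base axis. Payload 8.4 kg.
Tool frame: the origin (TCP) lies on the centre line of the jaws, within the pads' length; the fingertips stand 22 mm ahead of it and the grasp point (between the pads) lies 3 mm ahead of it; z points along the fingers, x is the direction in which the jaws open and shut, and the axes are right-handed (so a half turn about z gives the same grasp; the last joint's range is limited). The gripper opens to 85 mm and grips with 20 to 120 N. Pads are 22 mm wide; open, the fingers measure 114 mm over their backs; the gripper's body (76 mm by 85 mm) begins 54 mm behind the grasp point. The pads swing forward as they close: fully open they stand 13 mm farther back than shut.
Start: joints at [1.108, 0.353, 1.633, -0, 1.155, -0.002], TCP at [277.914, 559.814, 229.481] pointing down, gripper open.
Joint ranges: [-2.63, 2.63], [-0.92, 2.1], [0.06, 2.66], [-1.3, 4.44], [0, 2.69], [-3.02, 3.02]. Speed limits (rad/s): [2.22, 2.22, 2.79, 3.14, 3.14, 3.14].

### API

Orientations are given as [roll, pitch, yaw] about the fixed x, y, z axes, in that order (R = Rz(yaw) Ry(pitch) Rx(roll)).
In Python, from rig import status, viewer, job gives the robot as it stands.
- The arm moves only by the tool send_rows, never from a script. Its argument "plan" is a list of rows, each a list of 3 entries, a list of its own where there are three numbers: the shift along the tool's x, y, z in m, then the turn, a rotation vector about the tool's x, y, z in rad, then the opening, from -1 (shut) to 1 (fully open). In form: [[[x, y, z], [rx, ry, rz], jaw], ...]. A call has exactly 5 rows; each row is the pose to reach, as a shift and turn from the pose measured when the call began, along the tool's axes at that moment; what a row does not reach only later rows make up. A row lasts 1/12 s, in which the tool goes at most 41.7 mm and 7.16 degrees, less where a joint would pass 70% of its speed; a pose out of reach is approached as far as the arm can. A call with a gripper value outside its range is refused whole. The fingers move at their own pace and stop on an object; "squeeze" is the grip in N (left out, the last holds). Time passes only in rows, so rows that repeat a pose let the fingers close, or fill a call up. It gives the time, the measured TCP pose, the force and the opening at its end, in the units of the state.
- status.sense(): the state, without advancing time (a new reading comes with each control period).
- viewer.grab_frame(name): name is "side" or "top"; returns the picture (384x512x3 uint8, red, green, blue); there is no depth.
- viewer.camera_params(name): a dict with "intrinsics" (3x3 intrinsics, pixels), "dist_coeffs" ([k1, k2, p1, p2, k3] as OpenCV has them; the pictures are not rectified), "xyz" and "orientation" of the camera in the world. Camera axes: x right, y down, z forward; pixel columns grow to the right and rows downward; lengths in mm; the calibration is good to about 2 mm. A picture is of the moment at which its call begins. camera_params takes no time and is no camera call.
- job.sign_off(): hands the job in, once; it reports no verdict.
Trained networks look in the newest picture that a camera, given by its name, has taken for a name from the list of things; names that differ only in an ending like _2 or _b are one class to them, and where a whole thing is asked for, a point or a joint stands for the part that bears it (a point fixed in the world has none). Each returns a list of dicts, best first, with "p" (0 to 1); they miss things now and then, are a little off and sometimes report something else, mostly with a low value. They report only what shows in the picture. A call takes as long as a camera call.
- viewer.cut_out(label, camera): "mask" (384x512 bool, what is visible of it) and "extent" ([left, top, width, height] in pixels, round what is visible of it).
The state is a dict: "clock": time; "qpos": joint angles; "qvel": joint speeds; "joint_efforts": joint torques, N m; "eef_pos": TCP position; "tcp_rot": TCP orientation; "contact_force": force on the tool from outside, world axes, zero at the start; "wrist_torque": the same for the moment, N m; "opening": opening from 0.0 (shut) to 1.0 (fully open).
Only numpy, scipy, OpenCV 4.12 (cv2) and the standard library are available. Lean on these libraries where they do the work, as an engineer would, in place of code of your own. Each camera call takes 0.05 s, during which the arm holds its last target.

### The job

Customers have rummaged through the coloured coffee set on the market stall: its cups and saucers are scattered among the other wares, and the blue cup has been put on the yellow saucer. Put each of the four cups upright in the middle of the saucer of its own colour, with the saucers lying flat on the table, so that the set is complete for sale. It is porcelain: set the cups down without dropping or tipping them over, and leave the white milk jug and the white sugar bowl standing where they are.

Things in the scene. Friction and masses are not known exactly. Their poses are not given: they have to be found in the camera images.
- cup_blue_mid (a point): Blue espresso cup, upright, loose, 0.14 kg. Round, 58 mm high, 60 mm outer diameter from 22 mm up to the rim, foot 38 mm; wall 3.5 mm. Point: centre, on the axis, 29 mm above its bottom; z up. Handle on its own +y side, 7 mm thick, reaching 53 mm from the axis, 17 to 49 mm above the bottom: grip across its x axis. Starts on the yellow saucer.
- cup_yellow_mid (a point): Yellow espresso cup, upright, loose, 0.14 kg. Round, 58 mm high, 60 mm outer diameter from 22 mm up to the rim, foot 38 mm; wall 3.5 mm. Point: centre, on the axis, 29 mm above its bottom; z up. Handle on its own +y side, 7 mm thick, reaching 53 mm from the axis, 17 to 49 mm above the bottom: grip across its x axis. Starts on the table.
- cup_red_mid (a point): Red espresso cup, upright, loose, 0.14 kg. Round, 58 mm high, 60 mm outer diameter from 22 mm up to the rim, foot 38 mm; wall 3.5 mm. Point: centre, on the axis, 29 mm above its bottom; z up. Handle on its own +y side, 7 mm thick, reaching 53 mm from the axis, 17 to 49 mm above the bottom: grip across its x axis. Starts on the table.
- cup_green_mid (a point): Green espresso cup, upright, loose, 0.14 kg. Round, 58 mm high, 60 mm outer diameter from 22 mm up to the rim, foot 38 mm; wall 3.5 mm. Point: centre, on the axis, 29 mm above its bottom; z up. Handle on its own +y side, 7 mm thick, reaching 53 mm from the axis, 17 to 49 mm above the bottom: grip across its x axis. Starts on the table.
- saucer_blue: Blue glazed saucer, round, 120 mm across, rim 14 mm high, loose, about 0.17 kg, lying flat on the table. Origin at the centre of its underside, z up. The flat floor inside, of about 66 mm diameter, lies 5 mm above the origin; a thin white ring of 45 mm diameter painted on it marks the middle, where the foot of a cup belongs. Empty at the start.
- saucer_yellow: Yellow glazed saucer, round, 120 mm across, rim 14 mm high, loose, about 0.17 kg, lying flat on the table. Origin at the centre of its underside, z up. The flat floor inside, of about 66 mm diameter, lies 5 mm above the origin; a thin white ring of 45 mm diameter painted on it marks the middle, where the foot of a cup belongs. At the start the blue cup stands on it.
- saucer_red: Red glazed saucer, round, 120 mm across, rim 14 mm high, loose, about 0.17 kg, lying flat on the table. Origin at the centre of its underside, z up. The flat floor inside, of about 66 mm diameter, lies 5 mm above the origin; a thin white ring of 45 mm diameter painted on it marks the middle, where the foot of a cup belongs. Empty at the start.
- saucer_green: Green glazed saucer, round, 120 mm across, rim 14 mm high, loose, about 0.17 kg, lying flat on the table. Origin at the centre of its underside, z up. The flat floor inside, of about 66 mm diameter, lies 5 mm above the origin; a thin white ring of 45 mm diameter painted on it marks the middle, where the foot of a cup belongs. Empty at the start.
- milk_jug_mid (a point): White milk jug, bellied, 76 mm high and up to 68 mm across, handle on its own +y side reaching 56 mm from the axis; loose, 0.26 kg, stands on the table. The point is its centre, 38 mm above its bottom. Not to be moved.
- sugar_bowl_mid (a point): White sugar bowl with its lid and small knob on, 76 mm high, 76 mm across, no handles; loose, 0.30 kg, stands on the table. The point is its centre, 38 mm above its bottom. Not to be moved.

How it is judged (in metres and radians):
At the end, for the whole second after the job is handed in: Every cup stands upright (within 6 degrees), released and at rest, on the floor of the saucer of its own colour, its axis within 12 mm of the saucer's centre; the saucers lie flat on the table; the milk jug and the sugar bowl stand within 20 mm of where they were (horizontal distance between cup_blue_mid and saucer_blue below 0.012 m and z of cup_blue_mid in the frame of saucer_blue between 0.03 and 0.038 m and angle between each of cup_blue_mid, saucer_blue, cup_yellow_mid, saucer_yellow, cup_red_mid, saucer_red, cup_green_mid, saucer_green, milk_jug_mid, sugar_bowl_mid's own z axis and vertical below 0.1 rad and height (world z) of each of saucer_blue, saucer_yellow, saucer_red, saucer_green below 0.006 m and contact force between the fingers and cup_blue below 0.05 N and linear speed of each of cup_blue, saucer_blue, cup_yellow, saucer_yellow, cup_red, saucer_red, cup_green, saucer_green below 0.02 m/s and horizontal distance between cup_yellow_mid and saucer_yellow below 0.012 m and z of cup_yellow_mid in the frame of saucer_yellow between 0.03 and 0.038 m and contact force between the fingers and cup_yellow below 0.05 N and horizontal distance between cup_red_mid and saucer_red below 0.012 m and z of cup_red_mid in the frame of saucer_red between 0.03 and 0.038 m and contact force between the fingers and cup_red below 0.05 N and horizontal distance between cup_green_mid and saucer_green below 0.012 m and z of cup_green_mid in the frame of saucer_green between 0.03 and 0.038 m and contact force between the fingers and cup_green below 0.05 N and distance of each of milk_jug_mid, sugar_bowl_mid from where it was at the start of the episode below 0.02 m); the robot touches nothing.
It fails at once if a cup is dropped or knocked away (faster than 0.7 m/s with no finger on it: a fall of about 25 mm) ((linear speed of cup_blue above 0.7 m/s and contact force between the fingers and cup_blue below 0.05 N) or (linear speed of cup_yellow above 0.7 m/s and contact force between the fingers and cup_yellow below 0.05 N) or (linear speed of cup_red above 0.7 m/s and contact force between the fingers and cup_red below 0.05 N) or (linear speed of cup_green above 0.7 m/s and contact force between the fingers and cup_green below 0.05 N)).
It fails at once if a cup is tipped over (leaning by more than about 57 degrees) (angle between any of cup_blue_mid, cup_yellow_mid, cup_red_mid, cup_green_mid's own z axis and vertical above 1 rad).
It fails at once if the milk jug is shifted by more than 20 mm or tipped (distance of milk_jug_mid from where it was at the start of the episode above 0.02 m or angle between milk_jug_mid's own z axis and vertical above 0.3 rad).
It fails at once if the sugar bowl is shifted by more than 20 mm or tipped (distance of sugar_bowl_mid from where it was at the start of the episode above 0.02 m or angle between sugar_bowl_mid's own z axis and vertical above 0.3 rad).
It also fails if it takes over 102 s, if anything falls off the work surface, if the arm or the gripper's body presses on something with over 40 N, if the wrist force passes 120 N, or if a joint passes its speed limit or range.

## Working session

There is one attempt and no reset: what is moved stays moved. The work goes in short steps, Python scripts to look and compute and a tool call to move; the robot and the scene stay as the last step left them, time stands still between calls to the robot, and variables do not carry over. Pictures are saved under pics/ and viewed, and the job is handed in when it is done.

Besides the shell and the picture viewer there is one more tool, called by a JSON object that holds its "op" and its "data", one argument or row to a line. send_rows: Moves the arm, as the interface text tells. Its arguments: {"type":"object","properties":{"plan":{"type":"array"},"squeeze":{"type":"number"}},"required":["plan"]}

```bash
ls; mkdir -p pics; python3 - <<'E'
from rig import status, viewer, job
import cv2
print(status.sense())
for n in ("side","top"):
    p=viewer.camera_params(n); print(n,p)
    f=viewer.grab_frame(n); cv2.imwrite(f"pics/{n}0.png",f[:,:,::-1])
E
```

```text
pics
{'clock': 0.0, 'qpos': array([ 1.10760638e+00,  3.53612024e-01,  1.63416647e+00,  8.99638612e-07,
        1.15519459e+00, -2.38329517e-03]), 'qvel': array([-6.59989594e-04,  1.41282998e-03, -2.08702468e-03, -1.95441009e-06,
       -8.20846983e-04,  1.10833172e-03]), 'joint_efforts': array([-4.62963126e-04, -6.05243111e+01, -3.42061365e+01, -9.31750105e-05,
        9.40108235e-03, -5.60659078e-05]), 'eef_pos': array([277.68898125, 559.37179577, 228.77040749]), 'tcp_rot': array([-3.14158854e+00,  1.38042975e-03,  1.10998932e+00]), 'contact_force': array([ 0.42789446,  0.00179316, -0.26235107]), 'wrist_torque': array([ 0.04458738, -0.02909876, -0.02987951]), 'opening': 0.9977014664110648}
side {'intrinsics': array([[396.57227689,   0.        , 260.66780362],
       [  0.        , 396.57227689, 192.22242097],
       [  0.        ,   0.        ,   1.        ]]), 'dist_coeffs': array([-0.03717345,  0.        ,  0.        ,  0.        ,  0.        ]), 'xyz': array([ 195.03271586, -592.58413969,  883.07603413]), 'orientation': array([-2.46524463,  0.0177484 , -0.55027851])}
top {'intrinsics': array([[361.02012345,   0.        , 254.51066662],
       [  0.        , 361.02012345, 192.12566443],
       [  0.        ,   0.        ,   1.        ]]), 'dist_coeffs': array([-0.0308463,  0.       ,  0.       ,  0.       ,  0.       ]), 'xyz': array([434.67770803, -13.14006515, 876.39163069]), 'orientation': array([-3.01611616,  0.01558074, -1.5833665 ])}
```

View pics/side0.png

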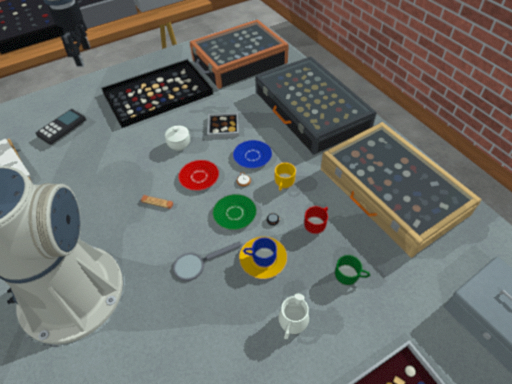

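View pics/top0.png

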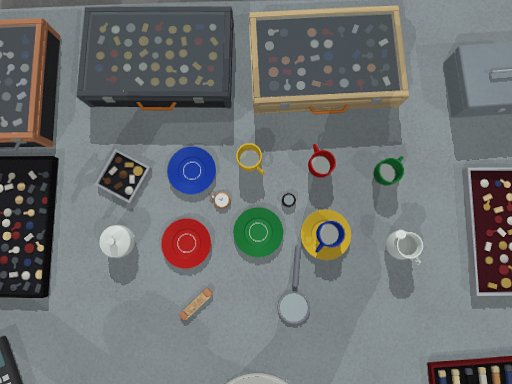

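```bash
cat > h.py <<'E'
import numpy as np, cv2
from scipy.spatial.transform import Rotation as R
from scipy.optimize import minimize
from rig import status, viewer, job
def proj(cam,P):
    p=viewer.camera_params(cam); Rw=R.from_euler('xyz',p['orientation']).as_matrix()
    pc=(np.asarray(P,float)-p['xyz'])@Rw
    return cv2.projectPoints(pc.reshape(-1,1,3),np.zeros(3),np.zeros(3),p['intrinsics'],p['dist_coeffs'])[0][:,0]
def unproj(cam,uv,z):
    p=viewer.camera_params(cam); Rw=R.from_euler('xyz',p['orientation']).as_matrix()
    n=cv2.undistortPoints(np.array(uv,float).reshape(-1,1,2),p['intrinsics'],p['dist_coeffs'])[:,0]
    d=np.c_[n,np.ones(len(n))]@Rw.T
    return p['xyz']+d*((z-p['xyz'][2])/d[:,2])[:,None]
t=np.linspace(0,2*np.pi,40)
def circ(r,z): return np.c_[r*np.cos(t),r*np.sin(t),0*t+z]
CUP=[np.r_[circ(19,0),circ(30,22),circ(30,58)],
     np.array([[a,b,c] for a in(-3.5,3.5) for b,c in((27,17),(27,49),(47,49),(53,43),(53,23),(47,17))])]
SAU=[np.r_[circ(60,14),circ(35,0)]]
S=4
def sil(cam,model,x,y,yaw,z0):
    m=np.zeros((384*S,512*S),np.uint8)
    c,s=np.cos(yaw),np.sin(yaw)
    for part in model:
        P=part@np.array([[c,s,0],[-s,c,0],[0,0,1]])+[x,y,z0]
        hull=cv2.convexHull(((proj(cam,P)+.5)*S*16-8).astype(np.int32))
        cv2.fillConvexPoly(m,hull,1,shift=4)
    return m
def fit(cam,mask,model,z0,extra=None):
    M=mask.astype(np.uint8)
    M=cv2.resize(M,None,fx=S,fy=S,interpolation=cv2.INTER_NEAREST)
    ign=np.zeros_like(M) if extra is None else cv2.resize(extra.astype(np.uint8),None,fx=S,fy=S,interpolation=cv2.INTER_NEAREST)
    v,u=np.nonzero(mask); zc=z0+(29 if len(model)>1 else 14)
    c=unproj(cam,[[u.mean(),v.mean()]],zc)[0]
    def cost(q):
        m=sil(cam,model,q[0],q[1],q[2] if len(q)>2 else 0,z0)
        k=ign==0
        return 1-((m&M)[k].sum()/max(1,(m|M)[k].sum()))
    if len(model)>1:
        y0=min(np.linspace(0,2*np.pi,24,endpoint=False),key=lambda a:cost([c[0]+7*np.sin(a),c[1]-7*np.cos(a),a]))
        s=np.array([[0,0,0],[8,0,0],[0,8,0],[0,0,.3]])+[c[0]+7*np.sin(y0),c[1]-7*np.cos(y0),y0]
    else: s=np.array([[0,0],[8,0],[0,8]])+c[:2]
    r=minimize(cost,s[0],method='Nelder-Mead',options=dict(initial_simplex=s,xatol=.1,fatol=1e-4,maxiter=200))
    return r.x,1-r.fun
E
cat > loc.py <<'E'
from h import *
import sys
def run(cupz, cams=("top","side"), colors=("blue","yellow","red","green"), what=("cup","saucer")):
  out={}
  for cam in cams:
    viewer.grab_frame(cam)
    for c in colors:
        cm=None
        d=viewer.cut_out(f"cup_{c}_mid",cam) 
        if d:
            cm=d[0]['mask']; x,i=fit(cam,cm,CUP,cupz.get(c,0)); print(cam,"cup",c,x.round(2),round(i,3),round(d[0]['p'],2)); out[c]=cm
    for c in colors:
        if "saucer" not in what: break
        d=viewer.cut_out(f"saucer_{c}",cam)
        if d:
            e=np.zeros((384,512),bool)
            for m in out.values(): e|=cv2.dilate(m.astype(np.uint8),np.ones((3,3)))>0
            x,i=fit(cam,d[0]['mask'],SAU,0,e); print(cam,"saucer",c,x.round(1),round(i,3),round(d[0]['p'],2))
if __name__=="__main__":
    run({"blue":5})
    from h import *
    for cam in("top","side"):
        for n in("milk_jug_mid","sugar_bowl_mid"):
            d=viewer.cut_out(n,cam)
            if d:
                v,u=np.nonzero(d[0]['mask']); print(cam,n,unproj(cam,[[u.mean(),v.mean()]],38)[0].round(),d[0]['p'])
E
python3 loc.py; python3 -c "
from rig import status;print(status.sense()['clock'])"
```

```text
top cup blue [ 442.02 -172.01    3.19] 0.868 0.63
top cup yellow [622.78  11.08   4.85] 0.89 0.87
top cup red [ 607.57 -159.48    4.  ] 0.854 0.85
top cup green [ 585.15 -315.6     3.89] 0.901 0.57
top saucer blue [600.3 153.2] 0.975 0.69
top saucer yellow [ 440.9 -167.5] 0.946 0.66
top saucer red [424.9 164.1] 0.958 0.65
top saucer green [448.3  -8.2] 0.975 0.78
side cup blue [ 442.54 -172.65   -0.54] 0.851 0.61
side cup yellow [626.58  10.6    5.7 ] 0.913 0.7
side cup red [ 608.64 -159.08    5.48] 0.927 0.84
side cup green [ 587.97 -317.73    5.33] 0.849 0.8
side saucer blue [604.8 154.5] 0.964 0.94
side saucer yellow [ 443.5 -167.3] 0.888 0.81
side saucer red [425.6 166.3] 0.947 0.98
side saucer green [451.9  -6.6] 0.97 0.56
top milk_jug_mid [ 413. -345.   38.] 0.85
top sugar_bowl_mid [431. 320.  38.] 0.86
side milk_jug_mid [ 418. -339.   38.] 0.85
side sugar_bowl_mid [ 610. -160.   38.] 0.71
1.2
```

```bash
python3 - <<'E'
import cv2,numpy as np
a=cv2.imread('pics/top0.png');b=cv2.imread('pics/side0.png')
rows=[]
for im,cs in((a,[(329,235),(250,157),(320,162),(389,171)]),(b,[(262,253),(285,176),(316,219),(350,270)])):
    rows.append(np.hstack([cv2.resize(im[y-25:y+25,x-25:x+25],(200,200),interpolation=cv2.INTER_CUBIC) for x,y in cs]))
cv2.imwrite('pics/z0.png',np.vstack(rows))
E
```

```text
(no output)
```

View pics/z0.png

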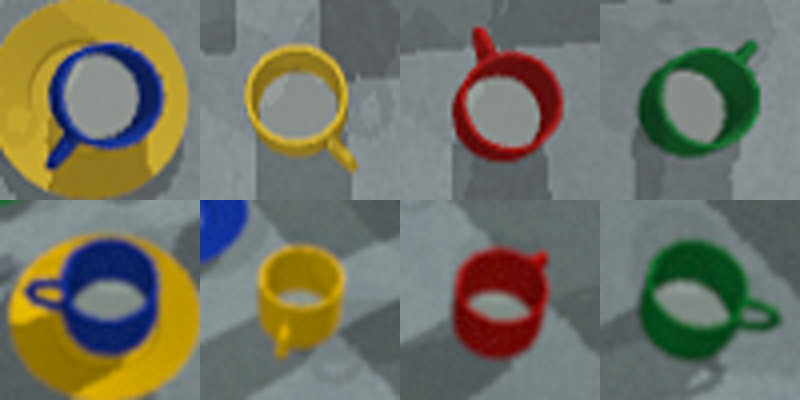

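```bash
python3 - <<'E'
s=open('h.py').read()
s=s.replace("    M=mask.astype(np.uint8)\n","    M=mask.astype(np.uint8)\n    cs=cv2.findContours(M,cv2.RETR_EXTERNAL,cv2.CHAIN_APPROX_NONE)[0]; M=cv2.drawContours(M.copy(),cs,-1,1,-1); mask=M>0\n")
s=s.replace("def cost(q):","def cost(q):\n        q=np.asarray(q)")
s+='''
def fit2(masks,model,z0):
    "joint fit over cameras"
    Ms={}
    for cam,m in masks.items():
        M=m.astype(np.uint8); cs=cv2.findContours(M,cv2.RETR_EXTERNAL,cv2.CHAIN_APPROX_NONE)[0]; M=cv2.drawContours(M.copy(),cs,-1,1,-1)
        Ms[cam]=cv2.resize(M,None,fx=S,fy=S,interpolation=cv2.INTER_NEAREST)
    return Ms
'''
open('h.py','w').write(s)
E
python3 loc.py
```

```text
top cup blue [ 440.75 -172.5     3.06] 0.876 0.86
top cup yellow [622.69  10.46   4.84] 0.88 0.63
top cup red [ 605.65 -159.41    3.98] 0.885 0.77
top cup green [ 584.34 -315.12    3.91] 0.941 0.86
top saucer blue [600.3 153.1] 0.962 0.71
top saucer yellow [ 440.7 -167.7] 0.934 0.91
top saucer red [424.  164.8] 0.96 0.61
top saucer green [447.9  -7.7] 0.967 0.67
side cup yellow [625.28   9.26   5.68] 0.892 0.56
side cup red [ 608.45 -158.79    5.55] 0.919 0.92
side cup green [ 589.15 -316.75    5.32] 0.881 0.9
side saucer blue [603.5 152.7] 0.947 0.78
side saucer yellow [ 443.5 -167.3] 0.531 0.69
side saucer red [427.6 167.1] 0.948 0.64
side saucer green [451.8  -6.8] 0.962 0.89
top milk_jug_mid [ 412. -345.   38.] 0.8
top sugar_bowl_mid [430. 321.  38.] 0.93
side milk_jug_mid [ 418. -339.   38.] 0.68
side sugar_bowl_mid [593. 132.  38.] 0.71
```

```bash
cat > col.py <<'E'
from h import *
def cmask(img,c,seed,rad=24):
    hsv=cv2.cvtColor(img,cv2.COLOR_RGB2HSV); h,s,v=[hsv[...,k].astype(int) for k in range(3)]
    hh={'blue':abs(h-118)<14,'yellow':abs(h-23)<9,'red':(h<8)|(h>172),'green':abs(h-68)<20}[c]
    m=(hh&(s>110)).astype(np.uint8)
    if c=='yellow': m=(hh&(s>130)).astype(np.uint8)
    k=np.zeros_like(m); cv2.circle(k,seed,rad,1,-1); m&=k
    n,l,st,_=cv2.connectedComponentsWithStats(m)
    return l==(1+np.argmax(st[1:,4]))
def fitc(cam,img,c,seed,yaw0,z0,rad=24):
    M=cmask(img,c,seed,rad).astype(np.uint8)
    cs=cv2.findContours(M,cv2.RETR_EXTERNAL,cv2.CHAIN_APPROX_NONE)[0]; M=cv2.drawContours(M.copy(),cs,-1,1,-1)
    M=cv2.resize(M,None,fx=S,fy=S,interpolation=cv2.INTER_NEAREST)
    p=unproj(cam,[seed],z0+29)[0]
    def cost(q):
        m=sil(cam,CUP,q[0],q[1],q[2],z0); return 1-(m&M).sum()/(m|M).sum()
    best=None
    for dy in(-.4,0,.4):
        s=np.array([[0,0,0],[8,0,0],[0,8,0],[0,0,.3]])+[p[0],p[1],yaw0+dy]
        r=minimize(cost,s[0],method='Nelder-Mead',options=dict(initial_simplex=s,xatol=.05,fatol=1e-4,maxiter=200))
        if best is None or r.fun<best.fun: best=r
    return best.x,1-best.fun
if __name__=="__main__":
    im={n:cv2.imread(f'pics/{n}0.png')[:,:,::-1].copy() for n in('top','side')}
    seeds={'blue':((329,235),(262,253)),'yellow':((250,157),(285,176)),'red':((320,162),(316,219)),'green':((389,171),(350,270))}
    # handle dirs guess (dx,dy)
    hd={'blue':(-1,.9),'yellow':(-.8,-.8),'red':(1,.35),'green':(.7,-.8)}
    for c in seeds:
        for n,s in zip(('top','side'),seeds[c]):
            x,i=fitc(n,im[n],c,s,np.arctan2(-hd[c][0],hd[c][1]),5 if c=='blue' else 0)
            print(c,n,x.round(2),round(i,3))
E
python3 col.py
```

```text
blue top [ 441.8  -171.69    0.88] 0.88
blue side [ 443.19 -172.42    0.73] 0.817
yellow top [624.66  11.02   2.26] 0.93
yellow side [627.9  12.    2.3] 0.919
red top [ 605.88 -159.44   -1.29] 0.932Traceback (most recent call last):
  File "col.py", line 30, in <module>
    x,i=fitc(n,im[n],c,s,np.arctan2(-hd[c][0],hd[c][1]),5 if c=='blue' else 0)
        ~~~~^^^^^^^^^^^^^^^^^^^^^^^^^^^^^^^^^^^^^^^^^^^^^^^^^^^^^^^^^^^^^^^^^^
  File "col.py", line 20, in fitc
    r=minimize(cost,s[0],method='Nelder-Mead',options=dict(initial_simplex=s,xatol=.05,fatol=1e-4,maxiter=200))
    res = _minimize_neldermead(fun, x0, args, callback, bounds=bounds,
                               **options)
    fxr = func(xr)
    fx = function(np.copy(x), *(wrapper_args + args))
  File "col.py", line 16, in cost
    m=sil(cam,CUP,q[0],q[1],q[2],z0); return 1-(m&M).sum()/(m|M).sum()
  File "h.py", line 25, in sil
    hull=cv2.convexHull(((proj(cam,P)+.5)*S*16-8).astype(np.int32))
                          ~~~~^^^^^^^
  File "h.py", line 6, in proj
    p=viewer.camera_params(cam); Rw=R.from_euler('xyz',p['orientation']).as_matrix()
ValueError: time passes only in moves, steps and waits
```

```bash
python3 - <<'E'
s=open('h.py').read()
s=s.replace("viewer.camera_params(cam)","CP(cam)").replace("def proj","_cp={}\ndef CP(c):\n    if c not in _cp: _cp[c]=viewer.camera_params(c)\n    return _cp[c]\ndef proj",1)
open('h.py','w').write(s)
E
python3 col.py
```

```text
blue top [ 441.8  -171.69    0.88] 0.88
blue side [ 443.19 -172.42    0.73] 0.817
yellow top [624.66  11.02   2.26] 0.93
yellow side [627.9  12.    2.3] 0.919
red top [ 605.88 -159.44   -1.29] 0.932
red side [ 608.82 -158.99   -1.22] 0.929
green top [ 585.1  -315.86   -2.37] 0.927
green side [ 587.4  -316.51   -2.23] 0.905
```

```bash
cat > go.py <<'E'
from h import *
import sys
x,y,z,yaw=map(float,sys.argv[1:5])
s=status.sense()
R0=R.from_euler('xyz',s['tcp_rot']); 
c=[R.from_euler('xyz',[np.pi,0,yaw+k*np.pi]) for k in(-1,0,1)]
rv=min([(R0.inv()*q).as_rotvec() for q in c],key=np.linalg.norm)
d=R0.inv().apply(np.array([x,y,z])-s['eef_pos'])/1000
print("t",round(s['clock'],2),"pos",s['eef_pos'].round(1),"yaw",s['tcp_rot'].round(3),"q6",s['qpos'][5].round(2))
print("shift",d.round(4),"|d|",np.linalg.norm(d).round(3),"turn",rv.round(3))
E
python3 go.py 442.5 -172 190 0.82
python3 -c "
from h import *
print(unproj('top',[[330,112],[330,107],[260,107],[150,107]],0).round(), unproj('top',[[330,105]],80).round())"
```

```text
t 2.3 pos [277.9 559.8 229.5] yaw [3.142 0.    1.11 ] q6 -0.0
shift [-0.5823  0.4728  0.0395] |d| 0.751 turn [0.   0.   0.29]
[[ 746. -193.    0.]
 [ 759. -194.    0.]
 [ 762.  -17.    0.]
 [ 768.  262.    0.]] [[ 734. -178.   80.]]
```

{"op": "send_rows", "data": {
  "plan": [
    [[-0.582,0.473,0.04],[0,0,0.29],1],
    [[-0.582,0.473,0.04],[0,0,0.29],1],
    [[-0.582,0.473,0.04],[0,0,0.29],1],
    [[-0.582,0.473,0.04],[0,0,0.29],1],
    [[-0.582,0.473,0.04],[0,0,0.29],1]
  ],
  "squeeze": 35
}}

```text
clock: 2.72
eef_pos: [323.6, 355.1, 218.3]
tcp_rot: [3.141, -0.0, 0.82]
contact_force: [0.6, -0.2, -0.3]
opening: 1.002
```

```bash
python3 go.py 442.5 -172 190 0.82
```

```text
t 2.72 pos [323.6 355.1 218.3] yaw [ 3.141 -0.     0.82 ] q6 0.01
shift [-0.3044  0.4464  0.0283] |d| 0.541 turn [ 0. -0.  0.]
```

{"op": "send_rows", "data": {
  "plan": [
    [[-0.304,0.446,0.028],[0,0,0],1],
    [[-0.304,0.446,0.028],[0,0,0],1],
    [[-0.304,0.446,0.028],[0,0,0],1],
    [[-0.304,0.446,0.028],[0,0,0],1],
    [[-0.304,0.446,0.028],[0,0,0],1]
  ]
}}

```text
clock: 3.13
eef_pos: [369.3, 152.1, 207.8]
tcp_rot: [3.141, -0.001, 0.821]
contact_force: [1.8, 0.1, 0.8]
opening: 1.004
```

```bash
python3 go.py 442.5 -172 190 0.82
```

```text
t 3.13 pos [369.3 152.1 207.8] yaw [ 3.141e+00 -1.000e-03  8.210e-01] q6 -0.43
shift [-0.1873  0.2744  0.0177] |d| 0.333 turn [ 0.001 -0.001  0.001]
```

{"op": "send_rows", "data": {
  "plan": [
    [[-0.187,0.274,0.018],[0,0,0],1],
    [[-0.187,0.274,0.018],[0,0,0],1],
    [[-0.187,0.274,0.018],[0,0,0],1],
    [[-0.187,0.274,0.018],[0,0,0],1],
    [[-0.187,0.274,0.018],[0,0,0],1]
  ]
}}

```text
clock: 3.55
eef_pos: [415.1, -51.3, 196.8]
tcp_rot: [3.14, -0.002, 0.821]
contact_force: [1.3, 0.2, -0.4]
opening: 1.002
```

```bash
python3 go.py 442.5 -172 170 0.82
```

```text
t 3.55 pos [415.1 -51.3 196.8] yaw [ 3.14e+00 -2.00e-03  8.21e-01] q6 -0.95
shift [-0.0697  0.1023  0.0268] |d| 0.127 turn [ 0.001 -0.002  0.001]
```

{"op": "send_rows", "data": {
  "plan": [
    [[-0.07,0.102,0.027],[0.001,-0.002,0.001],1],
    [[-0.07,0.102,0.027],[0.001,-0.002,0.001],1],
    [[-0.07,0.102,0.027],[0.001,-0.002,0.001],1],
    [[-0.07,0.102,0.027],[0.001,-0.002,0.001],1],
    [[-0.07,0.102,0.027],[0.001,-0.002,0.001],1]
  ]
}}

```text
clock: 3.97
eef_pos: [442.0, -174.0, 169.2]
tcp_rot: [-3.141, 0.0, 0.816]
contact_force: [-0.6, 1.3, 0.5]
opening: 1.002
```

```bash
python3 go.py 442.5 -172 50 0.82
```

```text
t 3.97 pos [ 442.  -174.   169.2] yaw [-3.141  0.     0.816] q6 -1.19
shift [ 0.0019 -0.001   0.1192] |d| 0.119 turn [-0.     0.    -0.004]
```

{"op": "send_rows", "data": {
  "plan": [
    [[0.002,-0.001,0.015],[0,0,-0.004],1],
    [[0.002,-0.001,0.03],[0,0,-0.004],1],
    [[0.002,-0.001,0.045],[0,0,-0.004],1],
    [[0.002,-0.001,0.052],[0,0,-0.004],1],
    [[0.002,-0.001,0.052],[0,0,-0.004],1]
  ]
}}

```text
clock: 4.38
eef_pos: [441.6, -170.4, 116.2]
tcp_rot: [-3.139, 0.001, 0.821]
contact_force: [-0.0, 0.4, 0.8]
opening: 0.996
```

```bash
python3 go.py 442.5 -172 50 0.82; cat > look.py <<'E'
from h import *
import sys
n=sys.argv[1]; x,y=map(float,sys.argv[2:4]); z=float(sys.argv[4]) if len(sys.argv)>4 else 40
o=[]
for cam in("top","side"):
    f=viewer.grab_frame(cam)[:,:,::-1]; cv2.imwrite(f"pics/{n}_{cam}.png",f)
    u,v=proj(cam,[[x,y,z]])[0].round().astype(int); u=min(max(u,45),466);v=min(max(v,45),338)
    o.append(cv2.resize(f[v-45:v+45,u-45:u+45],(395,395),interpolation=cv2.INTER_CUBIC))
cv2.imwrite(f"pics/{n}.png",np.hstack(o))
E
python3 look.py b1 442 -172
```

```text
t 4.38 pos [ 441.6 -170.4  116.2] yaw [-3.139e+00  1.000e-03  8.210e-01] q6 -1.19
shift [-0.0004  0.0019  0.0662] |d| 0.066 turn [-0.003  0.001  0.001]
```

View pics/b1.png

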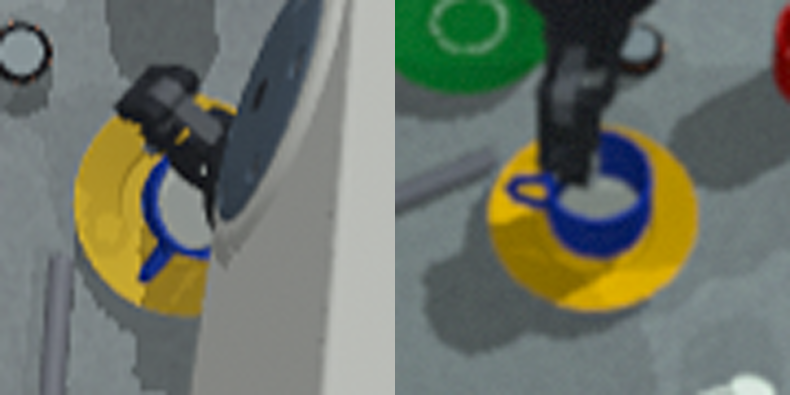

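```bash
python3 - <<'E'
from h import *
for cam in("top","side"):
    c=proj(cam,[[442,-172,40]])[0].round().astype(int)
    for d in(-1,1):
        P=[441.6+d*43*.682,-170.4+d*43*.732,116-15]
        print(cam,d,((proj(cam,[P])[0]-c+45)*395/90).round())
E
```

```text
top -1 [286. 259.]
top 1 [152. 140.]
side -1 [177. 207.]
side 1 [209.  70.]
```

{"op": "send_rows", "data": {
  "plan": [
    [[0,0.001,0.015],[-0.003,0.001,0],1],
    [[0,0.002,0.03],[-0.003,0.001,0],1],
    [[0,0.002,0.045],[-0.003,0.001,0],1],
    [[0,0.002,0.06],[-0.003,0.001,0],1],
    [[0,0.002,0.066],[-0.003,0.001,0],1]
  ]
}}

```text
clock: 4.9
eef_pos: [444.1, -172.2, 51.3]
tcp_rot: [3.139, -0.001, 0.821]
contact_force: [-1.0, 0.5, 0.4]
opening: 1.0
```

{"op": "send_rows", "data": {
  "plan": [
    [[0,0,0],[0,0,0],0.5],
    [[0,0,0],[0,0,0],0.0],
    [[0,0,0],[0,0,0],-0.5],
    [[0,0,0],[0,0,0],-1],
    [[0,0,0],[0,0,0],-1]
  ]
}}

```text
clock: 5.32
eef_pos: [444.9, -172.6, 52.6]
tcp_rot: [3.137, -0.001, 0.821]
contact_force: [-1.1, -0.9, 7.9]
opening: 0.669
```

```bash
python3 go.py 442.5 -172 50 0.82;python3 look.py b2 442 -172
```

```text
t 5.32 pos [ 444.9 -172.6   52.6] yaw [ 3.137e+00 -1.000e-03  8.210e-01] q6 -1.19
shift [-0.0012 -0.0022  0.0025] |d| 0.004 turn [ 0.004 -0.001  0.001]
```

View pics/b2.png

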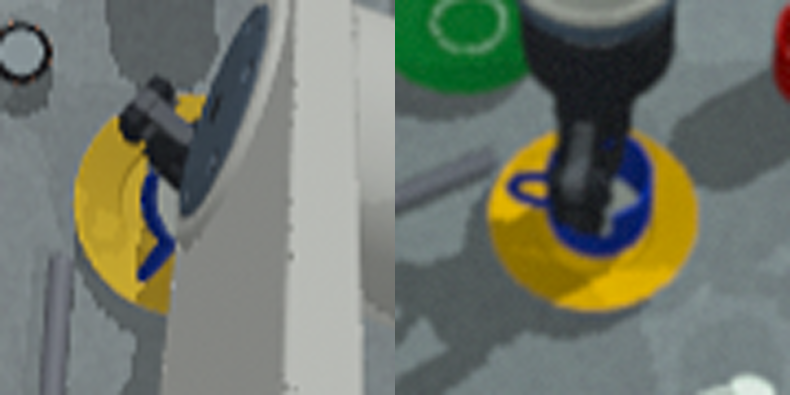

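{"op": "send_rows", "data": {
  "plan": [
    [[0,0,0],[0.003,0,0],-1],
    [[0,0,-0.01],[0.003,0,0],-1],
    [[0,0,-0.03],[0.003,0,0],-1],
    [[0,0,-0.06],[0.003,0,0],-1],
    [[0,0,-0.08],[0.003,0,0],-1]
  ]
}}

```text
clock: 5.83
eef_pos: [444.9, -172.5, 135.1]
tcp_rot: [3.139, -0.002, 0.821]
contact_force: [1.0, -0.9, -1.8]
opening: 0.669
```

```bash
python3 go.py 604.5 152.4 160 0.82;python3 look.py b3 442 -172 100
```

```text
t 5.83 pos [ 444.9 -172.5  135.1] yaw [ 3.139e+00 -2.000e-03  8.210e-01] q6 -1.2
shift [ 0.3466 -0.1045 -0.0246] |d| 0.363 turn [ 0.002 -0.002  0.001]
```

View pics/b3.png

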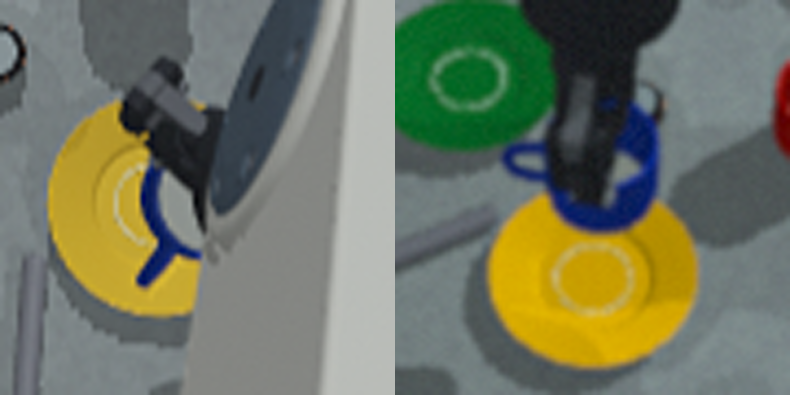

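{"op": "send_rows", "data": {
  "plan": [
    [[0.02,-0.006,-0.015],[0,0,0],-1],
    [[0.055,-0.017,-0.025],[0,0,0],-1],
    [[0.095,-0.029,-0.025],[0,0,0],-1],
    [[0.135,-0.041,-0.025],[0,0,0],-1],
    [[0.175,-0.053,-0.025],[0,0,0],-1]
  ]
}}

```text
clock: 6.35
eef_pos: [527.2, -7.6, 161.6]
tcp_rot: [3.134, -0.004, 0.821]
contact_force: [0.6, -1.4, -1.5]
opening: 0.666
```

```bash
python3 go.py 603.8 151.8 160 0.82
```

```text
t 6.35 pos [527.2  -7.6 161.6] yaw [ 3.134 -0.004  0.821] q6 -0.83
shift [ 0.1688 -0.0526  0.0018] |d| 0.177 turn [ 0.007 -0.004  0.001]
```

{"op": "send_rows", "data": {
  "plan": [
    [[0.04,-0.012,0],[0.003,-0.002,0],-1],
    [[0.08,-0.025,0.002],[0.007,-0.004,0],-1],
    [[0.12,-0.037,0.002],[0.007,-0.004,0],-1],
    [[0.155,-0.048,0.002],[0.007,-0.004,0],-1],
    [[0.169,-0.053,0.002],[0.007,-0.004,0],-1]
  ]
}}

```text
clock: 6.77
eef_pos: [605.2, 156.7, 159.2]
tcp_rot: [3.141, -0.001, 0.823]
contact_force: [-0.7, -0.1, -0.8]
opening: 0.661
```

{"op": "send_rows", "data": {
  "plan": [
    [[0,0,0],[0,0,0],-1],
    [[0,0,0.01],[0,0,0],-1],
    [[0,0,0.03],[0,0,0],-1],
    [[0,0,0.045],[0,0,0],-1],
    [[0,0,0.05],[0,0,0],-1]
  ]
}}

```text
clock: 7.18
eef_pos: [602.5, 154.5, 106.0]
tcp_rot: [-3.139, 0.003, 0.822]
contact_force: [-0.6, -0.0, -1.8]
opening: 0.666
```

```bash
python3 go.py 603.8 151.8 54 0.82; python3 look.py b4 602 153 50
```

```text
t 7.18 pos [602.5 154.5 106. ] yaw [-3.139e+00  3.000e-03  8.220e-01] q6 -0.57
shift [-0.0009  0.0029  0.052 ] |d| 0.052 turn [-0.002  0.003  0.002]
```

View pics/b4.png

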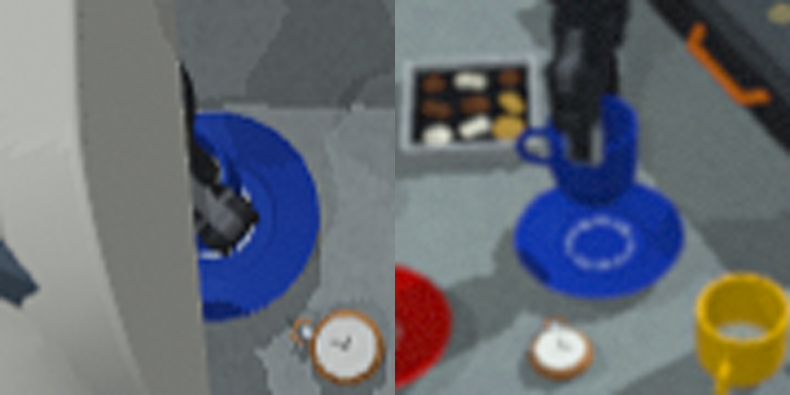

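{"op": "send_rows", "data": {
  "plan": [
    [[0,0.001,0.012],[-0.002,0.003,0],-1],
    [[-0.001,0.003,0.024],[-0.002,0.003,0],-1],
    [[-0.001,0.003,0.036],[-0.002,0.003,0],-1],
    [[-0.001,0.003,0.044],[-0.002,0.003,0],-1],
    [[-0.001,0.003,0.046],[-0.002,0.003,0],-1]
  ]
}}

```text
clock: 7.7
eef_pos: [604.0, 151.8, 59.9]
tcp_rot: [-3.141, 0.001, 0.821]
contact_force: [-1.1, -1.0, -1.7]
opening: 0.666
```

```bash
python3 go.py 603.8 151.8 53 0.82; python3 look.py b5 602 153 30
```

```text
t 7.7 pos [604.  151.8  59.9] yaw [-3.141e+00  1.000e-03  8.210e-01] q6 -0.58
shift [-0.0001 -0.0001  0.0069] |d| 0.007 turn [-0.001  0.001  0.001]
```

View pics/b5.png

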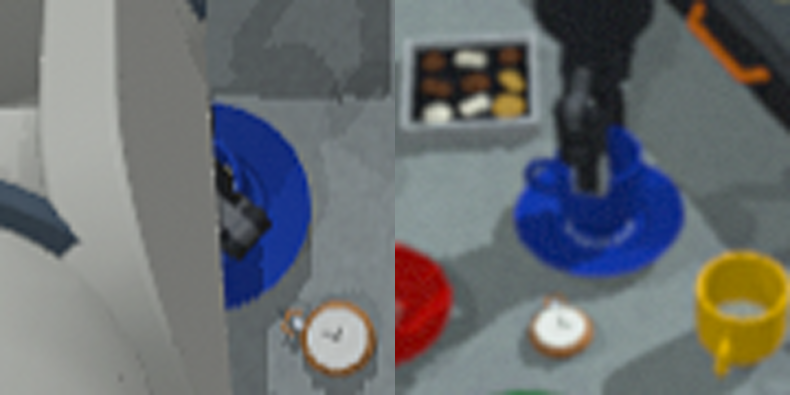

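{"op": "send_rows", "data": {
  "plan": [
    [[0,0,0.002],[0,0,0],-1],
    [[0,0,0.004],[0,0,0],-1],
    [[0,0,0.006],[0,0,0],-1],
    [[0,0,0.0075],[0,0,0],-1],
    [[0,0,0.0075],[0,0,0],-1]
  ]
}}

```text
clock: 8.22
eef_pos: [604.5, 152.2, 53.3]
tcp_rot: [-3.141, -0.0, 0.821]
contact_force: [-0.2, 0.1, -1.6]
opening: 0.674
```

{"op": "send_rows", "data": {
  "plan": [
    [[0,0,0.0005],[0,0,0],-1],
    [[0,0,0.001],[0,0,0],-1],
    [[0,0,0.0015],[0,0,0],-1],
    [[0,0,0.002],[0,0,0],-1],
    [[0,0,0.002],[0,0,0],-1]
  ]
}}

```text
clock: 8.63
eef_pos: [604.9, 152.0, 52.6]
tcp_rot: [3.141, -0.001, 0.822]
contact_force: [-3.5, -2.2, 11.2]
opening: 0.665
```

Contact. Release, then retreat up.

{"op": "send_rows", "data": {
  "plan": [
    [[0,0,-0.001],[0,0,0],0],
    [[0,0,-0.001],[0,0,0],0.6],
    [[0,0,-0.001],[0,0,0],1],
    [[0,0,-0.001],[0,0,0],1],
    [[0,0,-0.001],[0,0,0],1]
  ]
}}

```text
clock: 9.05
eef_pos: [604.9, 152.0, 53.5]
tcp_rot: [3.141, -0.001, 0.822]
contact_force: [0.0, 0.6, -0.4]
opening: 1.001
```

{"op": "send_rows", "data": {
  "plan": [
    [[0,0,-0.02],[0,0,0],1],
    [[0,0,-0.05],[0,0,0],1],
    [[0,0,-0.09],[0,0,0],1],
    [[0,0,-0.12],[0,0,0],1],
    [[0,0,-0.12],[0,0,0],1]
  ]
}}

```text
clock: 9.47
eef_pos: [608.4, 152.9, 180.1]
tcp_rot: [3.136, -0.009, 0.822]
contact_force: [1.5, 0.3, -0.1]
opening: 1.001
```

```bash
python3 go.py 625.3 11.3 170 2.28; python3 look.py b6 602 153 30
```

```text
t 9.47 pos [608.4 152.9 180.1] yaw [ 3.136 -0.009  0.822] q6 -0.58
shift [-0.0923  0.1088  0.0099] |d| 0.143 turn [ 0.011 -0.003 -1.458]
```

View pics/b6.png

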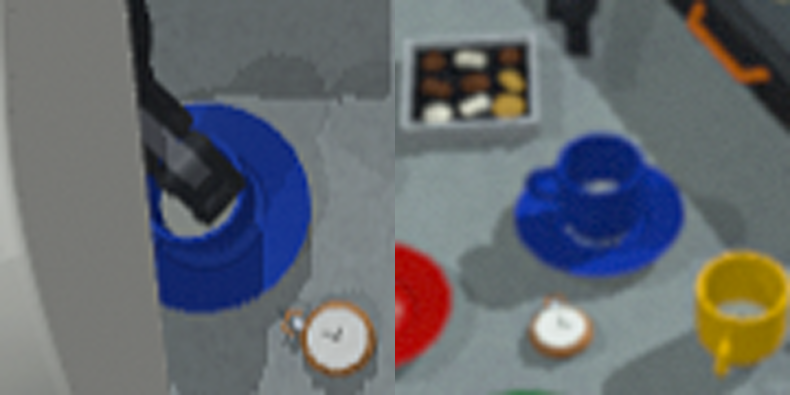

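{"op": "send_rows", "data": {
  "plan": [
    [[-0.02,0.024,0.005],[0.011,-0.003,0.12],1],
    [[-0.04,0.046,0.01],[0.011,-0.003,0.24],1],
    [[-0.06,0.07,0.01],[0.011,-0.003,0.36],1],
    [[-0.08,0.095,0.01],[0.011,-0.003,0.48],1],
    [[-0.092,0.109,0.01],[0.011,-0.003,0.6],1]
  ]
}}

```text
clock: 9.98
eef_pos: [621.8, 7.9, 162.5]
tcp_rot: [-3.132, 0.006, 0.215]
contact_force: [-0.1, -0.4, -0.5]
opening: 1.0
```

```bash
python3 go.py 625.8 11.3 150 -.86
```

```text
t 9.98 pos [621.8   7.9 162.5] yaw [-3.132  0.006  0.215] q6 -0.21
shift [ 0.0048 -0.0024  0.0125] |d| 0.014 turn [-0.005  0.011  1.075]
```

{"op": "send_rows", "data": {
  "plan": [
    [[0.005,-0.002,0.002],[-0.005,0.01,0.12],1],
    [[0.005,-0.002,0.002],[-0.005,0.01,0.24],1],
    [[0.005,-0.002,0.002],[-0.005,0.01,0.36],1],
    [[0.005,-0.002,0.002],[-0.005,0.01,0.48],1],
    [[0.005,-0.002,0.002],[-0.005,0.01,0.6],1]
  ]
}}

```text
clock: 10.4
eef_pos: [624.9, 10.8, 158.1]
tcp_rot: [-3.14, 0.003, -0.391]
contact_force: [-1.4, 0.2, 0.8]
opening: 1.001
```

```bash
python3 go.py 625.8 11.3 140 -.86
```

```text
t 10.4 pos [624.9  10.8 158.1] yaw [-3.14e+00  3.00e-03 -3.91e-01] q6 0.4
shift [ 0.0007 -0.0008  0.0181] |d| 0.018 turn [-0.001  0.003  0.469]
```

{"op": "send_rows", "data": {
  "plan": [
    [[0.001,-0.001,0.005],[-0.001,0.003,0.12],1],
    [[0.001,-0.001,0.01],[-0.001,0.003,0.24],1],
    [[0.001,-0.001,0.015],[-0.001,0.003,0.36],1],
    [[0.001,-0.001,0.018],[-0.001,0.003,0.469],1],
    [[0.001,-0.001,0.018],[-0.001,0.003,0.469],1]
  ]
}}

```text
clock: 10.82
eef_pos: [624.4, 11.3, 137.3]
tcp_rot: [3.138, 0.003, -0.865]
contact_force: [-0.5, -0.1, -0.4]
opening: 0.999
```

```bash
python3 go.py 625.8 11.3 45 -.86; python3 look.py y1 625 11 50
```

```text
t 10.82 pos [624.4  11.3 137.3] yaw [ 3.138e+00  3.000e-03 -8.650e-01] q6 0.88
shift [ 0.0012 -0.0014  0.0923] |d| 0.092 turn [ 0.004  0.003 -0.005]
```

View pics/y1.png

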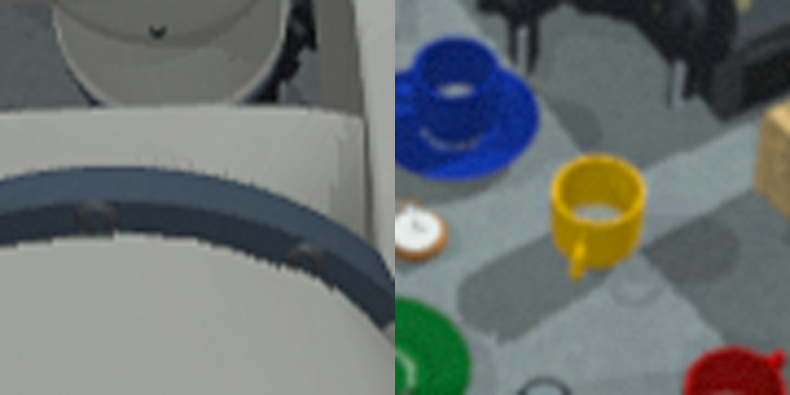

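{"op": "send_rows", "data": {
  "plan": [
    [[0.001,-0.001,0.015],[0.004,0.003,-0.005],1],
    [[0.001,-0.001,0.03],[0.004,0.003,-0.005],1],
    [[0.001,-0.001,0.045],[0.004,0.003,-0.005],1],
    [[0.001,-0.001,0.06],[0.004,0.003,-0.005],1],
    [[0.001,-0.001,0.065],[0.004,0.003,-0.005],1]
  ]
}}

```text
clock: 11.33
eef_pos: [625.0, 11.2, 71.3]
tcp_rot: [3.141, 0.001, -0.848]
contact_force: [-0.2, 0.2, -0.6]
opening: 1.004
```

```bash
python3 go.py 625.8 11.3 45 -.86; python3 look.py y2 625 11 50
```

```text
t 11.33 pos [625.   11.2  71.3] yaw [ 3.141e+00  1.000e-03 -8.480e-01] q6 0.86
shift [ 0.0005 -0.0007  0.0263] |d| 0.026 turn [0.001 0.001 0.012]
```

View pics/y2.png

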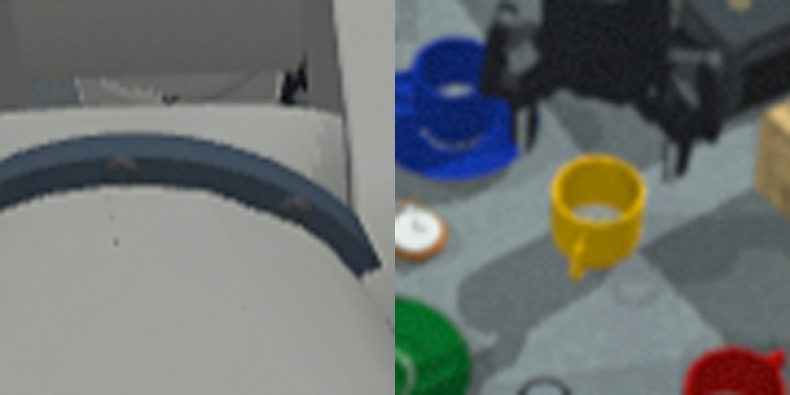

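```bash
python3 - <<'E'
from h import *
cam='side'
c=proj(cam,[[625,11,50]])[0].round().astype(int)
for z in(45,58,62,70):
    for d in(-1,0,1):
        P=[625+d*43*np.cos(-.85),11.2+d*43*np.sin(-.85),z]
        print(z,d,((proj(cam,[P])[0]-c+45)*395/90+[395,0]).round())
E
```

```text
45 -1 [528. 190.]
45 0 [592. 204.]
45 1 [658. 218.]
58 -1 [528. 176.]
58 0 [593. 190.]
58 1 [659. 205.]
62 -1 [528. 172.]
62 0 [593. 186.]
62 1 [659. 200.]
70 -1 [528. 164.]
70 0 [594. 178.]
70 1 [660. 192.]
```

{"op": "send_rows", "data": {
  "plan": [
    [[0.0005,-0.001,0.006],[0,0,0.012],1],
    [[0.0005,-0.001,0.012],[0,0,0.012],1],
    [[0.0005,-0.001,0.018],[0,0,0.012],1],
    [[0.0005,-0.001,0.024],[0,0,0.012],1],
    [[0.0005,-0.001,0.025],[0,0,0.012],1]
  ]
}}

```text
clock: 11.85
eef_pos: [626.0, 11.5, 46.4]
tcp_rot: [3.141, 0.001, -0.861]
contact_force: [-0.6, -0.5, -0.3]
opening: 1.001
```

```bash
python3 go.py 625.8 11.3 46 -.86; python3 look.py y3 625 11 50
```

```text
t 11.85 pos [626.   11.5  46.4] yaw [ 3.141e+00  1.000e-03 -8.610e-01] q6 0.88
shift [0.     0.0003 0.0004] |d| 0.0 turn [ 0.001  0.001 -0.001]
```

View pics/y3.png

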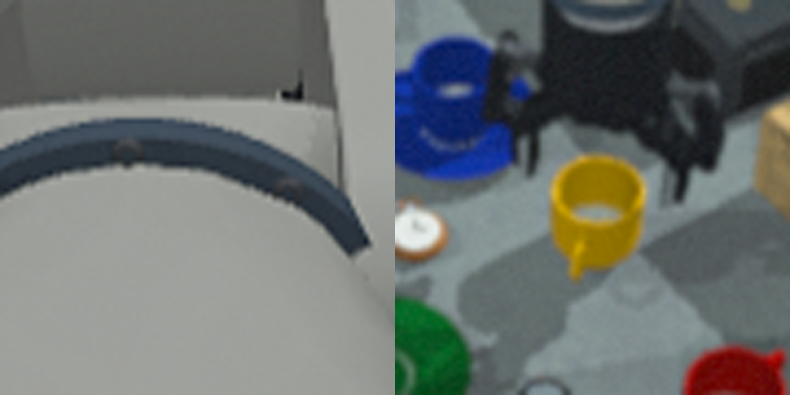

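```bash
python3 - <<'E'
from h import *
from col import *
img=cv2.imread('pics/y1_side.png')[:,:,::-1].copy()
u=proj('side',[[604,152,34]])[0].round().astype(int)
print(u)
# ring / rim manual: overlay predicted model
o=img.copy()
for P,c in((circ(60,14)+[603.9,153.5,0],(255,255,0)),(circ(30,63)+[603.3,153.5,0],(255,255,255)),(circ(22.5,5)+[603.9,153.5,0],(255,0,255)),(circ(30,58)+[626,11.5,0],(255,255,255))):
    q=proj('side',P); q=(q*16).astype(np.int32)
    cv2.polylines(o,[q.reshape(-1,1,2)],True,c,1,cv2.LINE_AA,4)
x,y=u
cv2.imwrite('pics/ov.png',np.hstack([cv2.resize(i[y-40:y+40,x-30:x+50],(400,400),interpolation=cv2.INTER_CUBIC) for i in(img,o)])[:,:,::-1])
E
```

```text
[252 149]
```

View pics/ov.png

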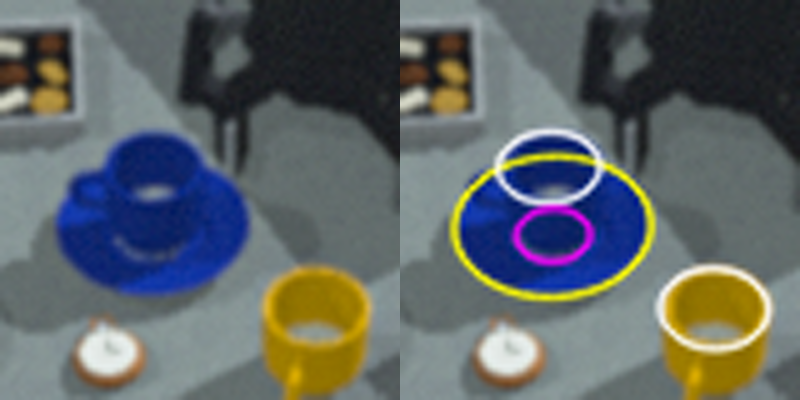

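{"op": "send_rows", "data": {
  "plan": [
    [[0,0,0],[0,0,0],0.5],
    [[0,0,0],[0,0,0],0.0],
    [[0,0,0],[0,0,0],-0.5],
    [[0,0,0],[0,0,0],-1],
    [[0,0,0],[0,0,0],-1]
  ]
}}

```text
clock: 12.37
eef_pos: [626.7, 11.6, 47.7]
tcp_rot: [-3.142, 0.0, -0.861]
contact_force: [-1.7, 0.8, 5.8]
opening: 0.665
```

```bash
python3 go.py 625.8 11.3 46 -.86; python3 look.py y4 625 11 50
```

```text
t 12.37 pos [626.7  11.6  47.7] yaw [-3.142  0.    -0.861] q6 0.88
shift [-0.0003  0.0008  0.0017] |d| 0.002 turn [-0.     0.    -0.001]
```

View pics/y4.png

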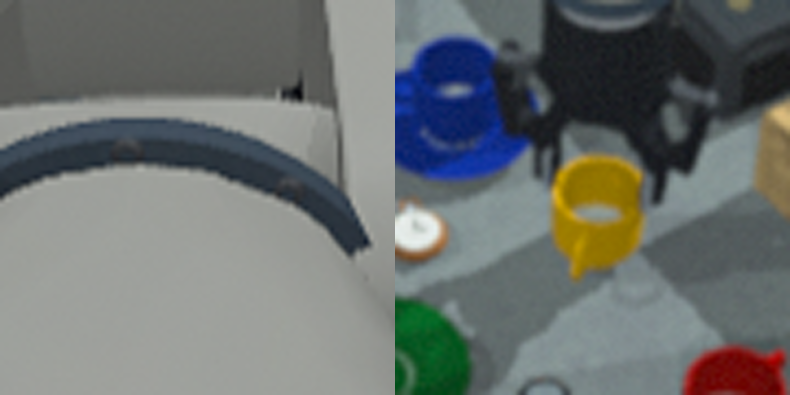

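{"op": "send_rows", "data": {
  "plan": [
    [[0,0,0],[0,0,0],-1],
    [[0,0,-0.01],[0,0,0],-1],
    [[0,0,-0.03],[0,0,0],-1],
    [[0,0,-0.06],[0,0,0],-1],
    [[0,0,-0.09],[0,0,0],-1]
  ]
}}

```text
clock: 12.88
eef_pos: [625.8, 11.5, 138.3]
tcp_rot: [3.14, 0.002, -0.861]
contact_force: [0.8, 0.4, -0.3]
opening: 0.666
```

```bash
python3 - <<'E'
from h import *
f=viewer.grab_frame('side'); cv2.imwrite('pics/y5_side.png',f[:,:,::-1])
d=viewer.cut_out('saucer_yellow','side'); print(fit('side',d[0]['mask'],SAU,0),d[0]['p'])
E
python3 go.py 442.3 -167.5 140 -.86
```

```text
(array([ 443.19956297, -167.13051233]), np.float64(0.9507107540173053)) 0.56
t 12.98 pos [630.   11.6 143.3] yaw [-3.135 -0.005 -0.861] q6 0.88
shift [0.0136 0.2591 0.0017] |d| 0.259 turn [-0.006 -0.005 -0.001]
```

View pics/y5_side.png

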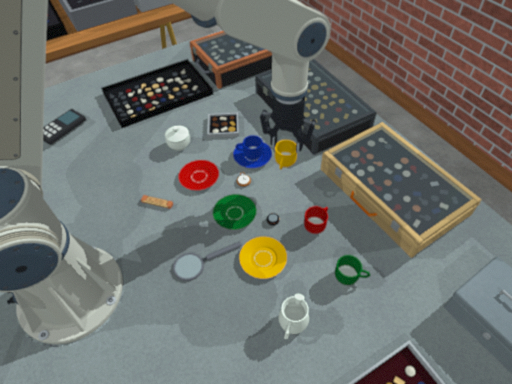

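{"op": "send_rows", "data": {
  "plan": [
    [[0.002,0.03,0],[-0.006,-0.005,0],-1],
    [[0.004,0.07,0],[-0.006,-0.005,0],-1],
    [[0.006,0.11,0],[-0.006,-0.005,0],-1],
    [[0.008,0.15,0],[-0.006,-0.005,0],-1],
    [[0.01,0.19,0],[-0.006,-0.005,0],-1]
  ]
}}

```text
clock: 13.4
eef_pos: [490.5, -120.6, 141.9]
tcp_rot: [-3.142, 0.0, -0.861]
contact_force: [1.1, -1.0, -0.9]
opening: 0.664
```

```bash
python3 go.py 442.7 -167.4 140 -.86
```

```text
t 13.4 pos [ 490.5 -120.6  141.9] yaw [-3.142  0.    -0.861] q6 0.62
shift [0.0043 0.0668 0.0019] |d| 0.067 turn [-0.     0.    -0.001]
```

{"op": "send_rows", "data": {
  "plan": [
    [[0.002,0.03,0],[0,0,0],-1],
    [[0.003,0.05,0.003],[0,0,0],-1],
    [[0.004,0.062,0.01],[0,0,0],-1],
    [[0.004,0.067,0.02],[0,0,0],-1],
    [[0.004,0.067,0.03],[0,0,0],-1]
  ]
}}

```text
clock: 13.82
eef_pos: [442.1, -167.6, 111.1]
tcp_rot: [-3.141, -0.0, -0.862]
contact_force: [-0.1, 0.5, -1.2]
opening: 0.666
```

```bash
python3 go.py 442.7 -167.4 60 -.86
```

```text
t 13.82 pos [ 442.1 -167.6  111.1] yaw [-3.141 -0.    -0.862] q6 0.5
shift [ 0.0002 -0.0006  0.0511] |d| 0.051 turn [-0.    -0.    -0.002]
```

{"op": "send_rows", "data": {
  "plan": [
    [[0,-0.0006,0.012],[0,0,0],-1],
    [[0,-0.0006,0.024],[0,0,0],-1],
    [[0,-0.0006,0.036],[0,0,0],-1],
    [[0,-0.0006,0.048],[0,0,0],-1],
    [[0,-0.0006,0.052],[0,0,0],-1]
  ]
}}

```text
clock: 14.23
eef_pos: [442.4, -165.9, 56.7]
tcp_rot: [3.141, 0.002, -0.861]
contact_force: [0.4, 0.5, -1.0]
opening: 0.665
```

```bash
python3 go.py 442.7 -167.4 53 -.86;  python3 look.py y6 442 -167 30
```

```text
t 14.23 pos [ 442.4 -165.9   56.7] yaw [ 3.141e+00  2.000e-03 -8.610e-01] q6 0.5
shift [0.0013 0.0008 0.0037] |d| 0.004 turn [ 0.001  0.002 -0.001]
```

View pics/y6.png

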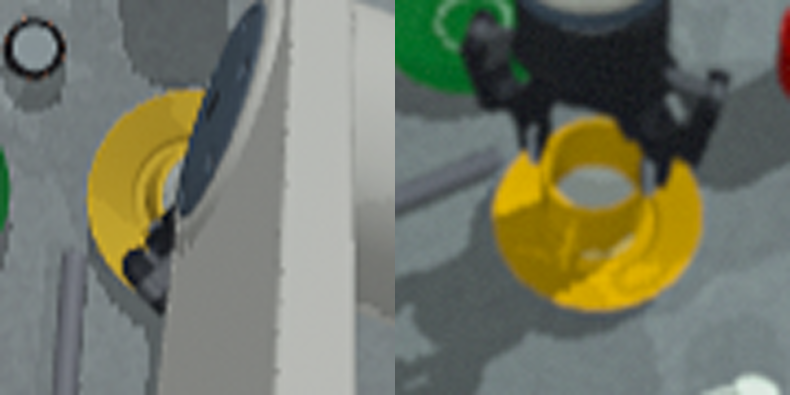

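{"op": "send_rows", "data": {
  "plan": [
    [[0.0013,0.001,0.001],[0,0.002,0],-1],
    [[0.0013,0.001,0.002],[0,0.002,0],-1],
    [[0.0013,0.001,0.003],[0,0.002,0],-1],
    [[0.0013,0.001,0.004],[0,0.002,0],-1],
    [[0.0013,0.001,0.0045],[0,0.002,0],-1]
  ]
}}

```text
clock: 14.75
eef_pos: [442.8, -168.0, 53.4]
tcp_rot: [3.141, -0.001, -0.861]
contact_force: [0.3, 0.1, -1.6]
opening: 0.664
```

{"op": "send_rows", "data": {
  "plan": [
    [[0,0,0.0005],[0,0,0],-1],
    [[0,0,0.001],[0,0,0],-1],
    [[0,0,0.0015],[0,0,0],-1],
    [[0,0,0.0015],[0,0,0],-1],
    [[0,0,0.0015],[0,0,0],-1]
  ]
}}

```text
clock: 15.17
eef_pos: [443.1, -168.0, 52.6]
tcp_rot: [-3.142, -0.001, -0.861]
contact_force: [-1.7, 2.4, 9.4]
opening: 0.663
```

{"op": "send_rows", "data": {
  "plan": [
    [[0,0,-0.001],[0,0,0],0],
    [[0,0,-0.001],[0,0,0],0.6],
    [[0,0,-0.001],[0,0,0],1],
    [[0,0,-0.001],[0,0,0],1],
    [[0,0,-0.001],[0,0,0],1]
  ]
}}

```text
clock: 15.58
eef_pos: [443.0, -168.0, 53.6]
tcp_rot: [-3.142, -0.001, -0.861]
contact_force: [-0.6, -0.8, 0.6]
opening: 1.002
```

{"op": "send_rows", "data": {
  "plan": [
    [[0,0,-0.02],[0,0,0],1],
    [[0,0,-0.05],[0,0,0],1],
    [[0,0,-0.08],[0,0,0],1],
    [[0,0,-0.11],[0,0,0],1],
    [[0,0,-0.11],[0,0,0],1]
  ]
}}

```text
clock: 16.0
eef_pos: [445.9, -169.1, 168.5]
tcp_rot: [-3.138, -0.008, -0.861]
contact_force: [0.3, 0.1, 0.8]
opening: 1.001
```

```bash
python3 go.py 607.3 -159.2 160 -1.26;  python3 look.py y7 442 -167 30
```

```text
t 16.0 pos [ 445.9 -169.1  168.5] yaw [-3.138 -0.008 -0.861] q6 0.5
shift [ 0.0976 -0.1288  0.0098] |d| 0.162 turn [-0.005 -0.007  0.399]
```

View pics/y7.png

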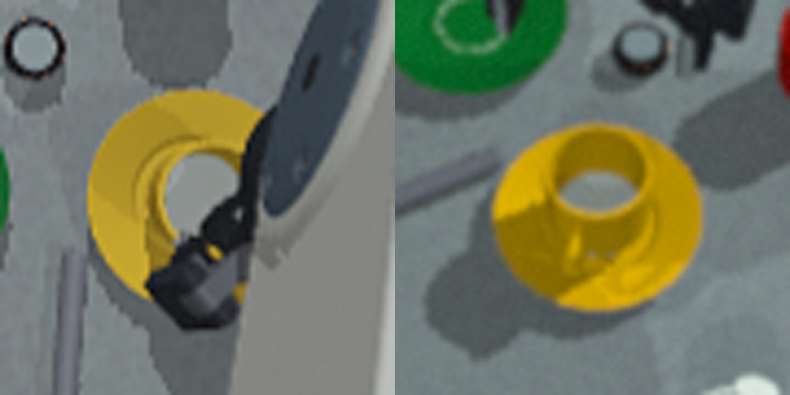

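{"op": "send_rows", "data": {
  "plan": [
    [[0.024,-0.032,0.002],[-0.005,-0.007,0.1],1],
    [[0.048,-0.064,0.004],[-0.005,-0.007,0.2],1],
    [[0.072,-0.096,0.006],[-0.005,-0.007,0.3],1],
    [[0.095,-0.126,0.01],[-0.005,-0.007,0.399],1],
    [[0.098,-0.129,0.015],[-0.005,-0.007,0.399],1]
  ]
}}

```text
clock: 16.52
eef_pos: [610.9, -158.0, 148.5]
tcp_rot: [3.141, 0.002, -1.265]
contact_force: [-0.7, 0.1, 0.7]
opening: 0.996
```

```bash
python3 go.py 607.3 -159.2 100 -1.26
```

```text
t 16.52 pos [ 610.9 -158.   148.5] yaw [ 3.141e+00  2.000e-03 -1.265e+00] q6 1.01
shift [0.0002 0.0038 0.0485] |d| 0.049 turn [ 0.001  0.002 -0.005]
```

{"op": "send_rows", "data": {
  "plan": [
    [[0,0.004,0.01],[0.001,0.002,-0.005],1],
    [[0,0.004,0.025],[0.001,0.002,-0.005],1],
    [[0,0.004,0.04],[0.001,0.002,-0.005],1],
    [[0,0.004,0.055],[0.001,0.002,-0.005],1],
    [[0,0.004,0.065],[0.001,0.002,-0.005],1]
  ]
}}

```text
clock: 16.93
eef_pos: [604.9, -158.6, 80.1]
tcp_rot: [3.138, 0.003, -1.26]
contact_force: [-2.1, 0.1, -0.2]
opening: 1.001
```

```bash
python3 go.py 607.3 -159.2 46.5 -1.26;  python3 look.py r1 607 -159 30
```

```text
t 16.93 pos [ 604.9 -158.6   80.1] yaw [ 3.138e+00  3.000e-03 -1.260e+00] q6 1.0
shift [ 0.0014 -0.0022  0.0336] |d| 0.034 turn [0.004 0.003 0.   ]
```

View pics/r1.png

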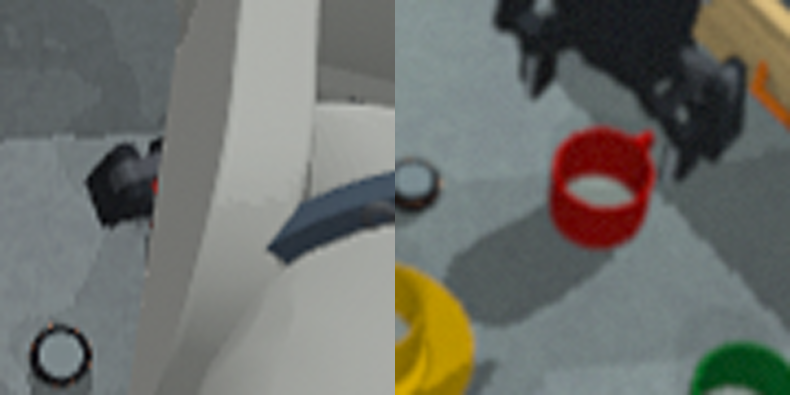

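{"op": "send_rows", "data": {
  "plan": [
    [[0.0014,-0.002,0.007],[0.004,0.003,0],1],
    [[0.0014,-0.002,0.014],[0.004,0.003,0],1],
    [[0.0014,-0.002,0.021],[0.004,0.003,0],1],
    [[0.0014,-0.002,0.028],[0.004,0.003,0],1],
    [[0.0014,-0.002,0.032],[0.004,0.003,0],1]
  ]
}}

```text
clock: 17.45
eef_pos: [606.6, -159.2, 47.5]
tcp_rot: [3.141, 0.0, -1.26]
contact_force: [-0.4, 0.3, 0.0]
opening: 0.998
```

{"op": "send_rows", "data": {
  "plan": [
    [[0,0,0],[0,0,0],0.5],
    [[0,0,0],[0,0,0],0.0],
    [[0,0,0],[0,0,0],-0.5],
    [[0,0,0],[0,0,0],-1],
    [[0,0,0],[0,0,0],-1]
  ]
}}

```text
clock: 17.87
eef_pos: [606.9, -159.3, 47.9]
tcp_rot: [3.141, -0.0, -1.26]
contact_force: [0.2, 0.3, 1.6]
opening: 0.669
```

```bash
python3 go.py 607.3 -159.2 46.5 -1.26;  python3 look.py r2 607 -159 30
```

```text
t 17.87 pos [ 606.9 -159.3   47.9] yaw [ 3.141 -0.    -1.26 ] q6 1.0
shift [ 0.     -0.0004  0.0014] |d| 0.001 turn [ 0. -0. -0.]
```

View pics/r2.png

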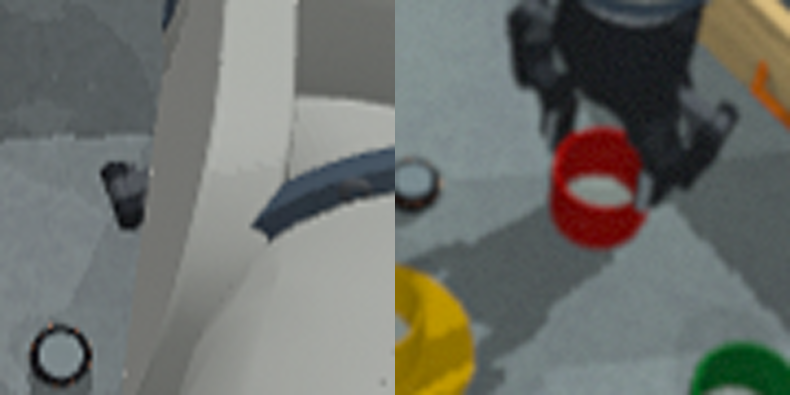

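{"op": "send_rows", "data": {
  "plan": [
    [[0,0,0],[0,0,0],-1],
    [[0,0,-0.01],[0,0,0],-1],
    [[0,0,-0.03],[0,0,0],-1],
    [[0,0,-0.06],[0,0,0],-1],
    [[0,0,-0.1],[0,0,0],-1]
  ]
}}

```text
clock: 18.38
eef_pos: [604.9, -158.7, 146.9]
tcp_rot: [3.137, 0.003, -1.26]
contact_force: [0.3, -0.3, -1.7]
opening: 0.667
```

```bash
python3 go.py 425.7 165.7 140 -1.26
```

```text
t 18.38 pos [ 604.9 -158.7  146.9] yaw [ 3.137e+00  3.000e-03 -1.260e+00] q6 1.0
shift [-0.3636  0.0713  0.0083] |d| 0.371 turn [0.005 0.003 0.   ]
```

{"op": "send_rows", "data": {
  "plan": [
    [[-0.03,0.006,0],[0.005,0.003,0],-1],
    [[-0.068,0.013,0],[0.005,0.003,0],-1],
    [[-0.107,0.021,0],[0.005,0.003,0],-1],
    [[-0.146,0.029,0],[0.005,0.003,0],-1],
    [[-0.185,0.036,0],[0.005,0.003,0],-1]
  ]
}}

```text
clock: 18.8
eef_pos: [512.6, 7.6, 148.2]
tcp_rot: [-3.141, -0.0, -1.261]
contact_force: [0.7, 0.7, -1.5]
opening: 0.665
```

```bash
python3 go.py 425.7 165.7 140 -1.26
```

```text
t 18.8 pos [512.6   7.6 148.2] yaw [-3.141 -0.    -1.261] q6 1.27
shift [-0.1771  0.0345  0.0082] |d| 0.181 turn [-0.    -0.    -0.001]
```

{"op": "send_rows", "data": {
  "plan": [
    [[-0.038,0.007,0],[0,0,0],-1],
    [[-0.077,0.015,0.002],[0,0,0],-1],
    [[-0.116,0.023,0.004],[0,0,0],-1],
    [[-0.15,0.03,0.006],[0,0,0],-1],
    [[-0.177,0.0345,0.008],[0,0,0],-1]
  ]
}}

```text
clock: 19.22
eef_pos: [424.0, 167.3, 140.7]
tcp_rot: [-3.141, 0.0, -1.26]
contact_force: [0.4, 0.1, -1.4]
opening: 0.669
```

```bash
python3 go.py 425.7 165.7 100 -1.26
```

```text
t 19.22 pos [424.  167.3 140.7] yaw [-3.141  0.    -1.26 ] q6 1.63
shift [ 0.0021 -0.0011  0.0407] |d| 0.041 turn [-0.001  0.    -0.   ]
```

{"op": "send_rows", "data": {
  "plan": [
    [[0.002,-0.001,0.008],[0,0,0],-1],
    [[0.002,-0.001,0.02],[0,0,0],-1],
    [[0.002,-0.001,0.035],[0,0,0],-1],
    [[0.002,-0.001,0.05],[0,0,0],-1],
    [[0.002,-0.001,0.06],[0,0,0],-1]
  ]
}}

```text
clock: 19.63
eef_pos: [425.2, 165.5, 80.0]
tcp_rot: [3.142, -0.0, -1.26]
contact_force: [-0.3, -0.6, -2.2]
opening: 0.667
```

```bash
python3 go.py 425.7 165.7 57 -1.26
```

```text
t 19.63 pos [425.2 165.5  80. ] yaw [ 3.142 -0.    -1.26 ] q6 1.63
shift [-0.0001 -0.0005  0.023 ] |d| 0.023 turn [ 0. -0.  0.]
```

{"op": "send_rows", "data": {
  "plan": [
    [[0,-0.0005,0.005],[0,0,0],-1],
    [[0,-0.0005,0.011],[0,0,0],-1],
    [[0,-0.0005,0.017],[0,0,0],-1],
    [[0,-0.0005,0.022],[0,0,0],-1],
    [[0,-0.0005,0.024],[0,0,0],-1]
  ]
}}

```text
clock: 20.05
eef_pos: [425.7, 165.5, 55.6]
tcp_rot: [3.141, -0.0, -1.26]
contact_force: [-0.8, -0.1, -1.6]
opening: 0.666
```

```bash
python3 go.py 425.7 165.7 52.9 -1.26; python3 look.py r3 425 166 30
```

```text
t 20.05 pos [425.7 165.5  55.6] yaw [ 3.141 -0.    -1.26 ] q6 1.63
shift [-0.0002 -0.0001  0.0027] |d| 0.003 turn [ 0. -0. -0.]
```

View pics/r3.png

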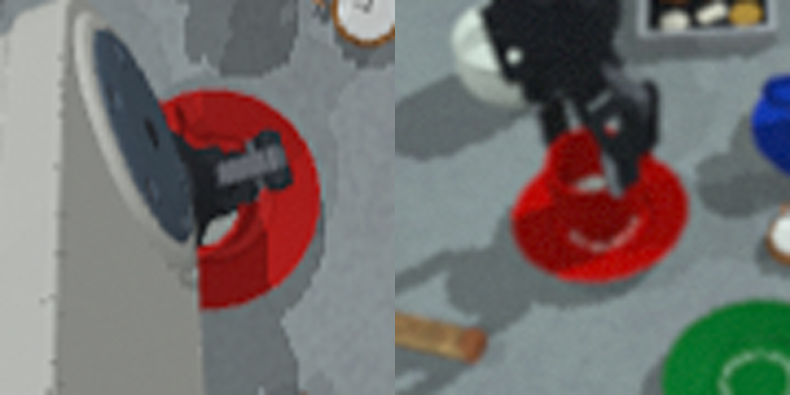

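{"op": "send_rows", "data": {
  "plan": [
    [[0.0015,-0.0015,0],[0,0,0],-1],
    [[0.0015,-0.0015,0.001],[0,0,0],-1],
    [[0.0015,-0.0015,0.0025],[0,0,0],-1],
    [[0.0015,-0.0015,0.0035],[0,0,0],-1],
    [[0.0015,-0.0015,0.0035],[0,0,0],-1]
  ]
}}

```text
clock: 20.57
eef_pos: [427.9, 164.6, 52.9]
tcp_rot: [-3.141, -0.0, -1.26]
contact_force: [-1.3, -1.8, 6.9]
opening: 0.659
```

{"op": "send_rows", "data": {
  "plan": [
    [[0,0,0],[0,0,0],0],
    [[0,0,0],[0,0,0],0.6],
    [[0,0,0],[0,0,0],1],
    [[0,0,0],[0,0,0],1],
    [[0,0,0],[0,0,0],1]
  ]
}}

```text
clock: 20.98
eef_pos: [427.9, 164.7, 52.8]
tcp_rot: [-3.141, -0.0, -1.26]
contact_force: [0.1, -0.2, 0.3]
opening: 1.001
```

{"op": "send_rows", "data": {
  "plan": [
    [[0,0,-0.02],[0,0,0],1],
    [[0,0,-0.05],[0,0,0],1],
    [[0,0,-0.08],[0,0,0],1],
    [[0,0,-0.11],[0,0,0],1],
    [[0,0,-0.11],[0,0,0],1]
  ]
}}

```text
clock: 21.4
eef_pos: [430.8, 165.8, 167.8]
tcp_rot: [-3.133, 0.0, -1.26]
contact_force: [1.8, 0.9, -0.3]
opening: 0.998
```

```bash
python3 go.py 586.5 -316.3 165 0.81; python3 look.py r4 425 166 30
```

```text
t 21.4 pos [430.8 165.8 167.8] yaw [-3.133  0.    -1.26 ] q6 1.62
shift [ 0.5066 -0.0007  0.0027] |d| 0.507 turn [-0.007  0.005  1.072]
```

View pics/r4.png

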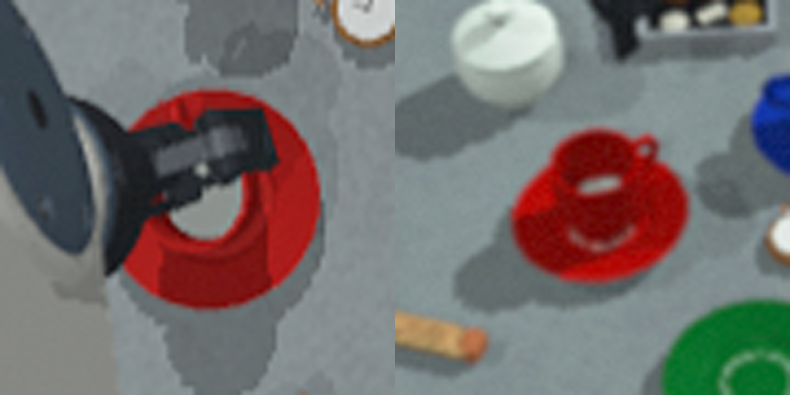

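{"op": "send_rows", "data": {
  "plan": [
    [[0.04,0,0],[0,0,0.12],1],
    [[0.08,0,0],[0,0,0.24],1],
    [[0.12,0,0],[0,0,0.36],1],
    [[0.16,0,0],[0,0,0.48],1],
    [[0.2,0,0],[0,0,0.6],1]
  ]
}}

```text
clock: 21.92
eef_pos: [489.1, -27.1, 162.4]
tcp_rot: [-3.141, 0.001, -1.865]
contact_force: [0.4, -0.3, 0.2]
opening: 0.997
```

```bash
python3 go.py 586.5 -316.3 165 -2.33
```

```text
t 21.92 pos [489.1 -27.1 162.4] yaw [-3.141e+00  1.000e-03 -1.865e+00] q6 1.81
shift [ 0.2484 -0.1771 -0.0029] |d| 0.305 turn [-0.     0.002  0.465]
```

{"op": "send_rows", "data": {
  "plan": [
    [[0.033,-0.023,0],[0,0.001,0.1],1],
    [[0.066,-0.046,-0.002],[0,0.001,0.2],1],
    [[0.1,-0.07,-0.003],[0,0.001,0.3],1],
    [[0.133,-0.094,-0.003],[0,0.001,0.4],1],
    [[0.165,-0.118,-0.003],[0,0.001,0.465],1]
  ]
}}

```text
clock: 22.33
eef_pos: [553.4, -221.3, 163.3]
tcp_rot: [3.139, -0.0, -2.336]
contact_force: [0.3, -0.2, -0.3]
opening: 1.001
```

```bash
python3 go.py 586.5 -316.3 150 -2.33
```

```text
t 22.33 pos [ 553.4 -221.3  163.3] yaw [ 3.139 -0.    -2.336] q6 1.95
shift [ 0.0456 -0.0898  0.0131] |d| 0.102 turn [ 0.003 -0.    -0.006]
```

{"op": "send_rows", "data": {
  "plan": [
    [[0.018,-0.035,0],[0.003,0,-0.006],1],
    [[0.034,-0.065,0.005],[0.003,0,-0.006],1],
    [[0.044,-0.085,0.01],[0.003,0,-0.006],1],
    [[0.0455,-0.09,0.025],[0.003,0,-0.006],1],
    [[0.0455,-0.09,0.035],[0.003,0,-0.006],1]
  ]
}}

```text
clock: 22.75
eef_pos: [585.8, -317.1, 124.7]
tcp_rot: [3.14, -0.001, -2.332]
contact_force: [-0.2, -0.3, 0.1]
opening: 1.002
```

```bash
python3 go.py 586.5 -316.3 85 -2.33
```

```text
t 22.75 pos [ 585.8 -317.1  124.7] yaw [ 3.140e+00 -1.000e-03 -2.332e+00] q6 1.83
shift [-0.0011  0.      0.0397] |d| 0.04 turn [ 0.002 -0.001 -0.002]
```

{"op": "send_rows", "data": {
  "plan": [
    [[-0.001,0,0.008],[0.002,-0.001,-0.002],1],
    [[-0.001,0,0.018],[0.002,-0.001,-0.002],1],
    [[-0.001,0,0.03],[0.002,-0.001,-0.002],1],
    [[-0.001,0,0.042],[0.002,-0.001,-0.002],1],
    [[-0.001,0,0.046],[0.002,-0.001,-0.002],1]
  ]
}}

```text
clock: 23.17
eef_pos: [585.4, -315.0, 76.5]
tcp_rot: [3.139, -0.001, -2.329]
contact_force: [-0.5, 0.3, -1.1]
opening: 0.999
```

```bash
python3 go.py 586.5 -316.3 47 -2.33;python3 look.py g1 586 -316 30
```

```text
t 23.17 pos [ 585.4 -315.    76.5] yaw [ 3.139e+00 -1.000e-03 -2.329e+00] q6 1.83
shift [ 0.0002 -0.0018  0.0295] |d| 0.03 turn [ 0.003 -0.001  0.001]
```

View pics/g1.png

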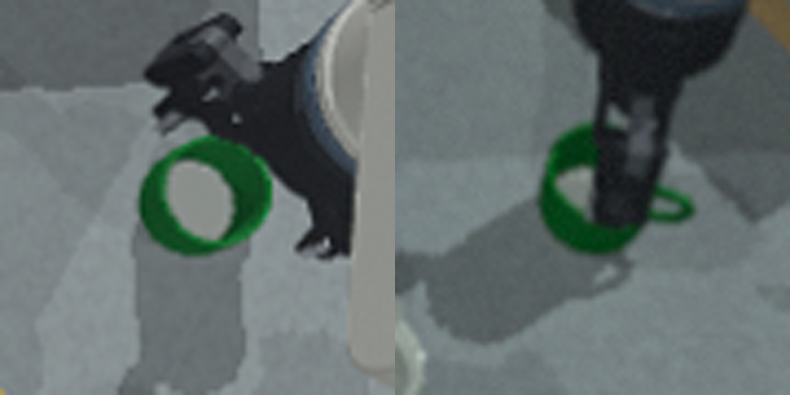

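```bash
python3 - <<'E'
from h import *
for cam,o in(('top',0),('side',395)):
  c=proj(cam,[[586,-316,30]])[0].round().astype(int)
  for z in(67,85):
    for d in(-1,1):
        P=[585.4+d*46*np.cos(-2.33),-315+d*46*np.sin(-2.33),z]
        print(cam,z,d,((proj(cam,[P])[0]-c+45)*395/90+[o,0]).round())
  o_=cv2.imread(f'pics/g1_{cam}.png')
  for zz,r in((58,30),(0,19)):
    q=((proj(cam,circ(r,zz)+[586.3,-316.2,0])-c+45)*395/90)
    print(cam,zz,q.min(0).round(),q.max(0).round())
E
```

```text
top 67 -1 [151. 125.]
top 67 1 [287. 244.]
top 85 -1 [162. 118.]
top 85 1 [301. 238.]
top 58 [158. 130.] [272. 242.]
top 0 [144. 172.] [212. 239.]
side 67 -1 [605.  88.]
side 67 1 [592. 241.]
side 85 -1 [611.  70.]
side 85 1 [598. 225.]
side 58 [147. 121.] [261. 223.]
side 0 [153. 190.] [222. 253.]
```

```bash
python3 - <<'E'
from h import *
def pr(cam,ctr,tcp,yaw,off,z,w):
    c=proj(cam,[ctr])[0].round().astype(int)
    x=np.array([np.cos(yaw),np.sin(yaw)]);y=np.array([np.sin(yaw),-np.cos(yaw)])
    return [((proj(cam,[[*(np.array(tcp[:2])+d*w*x+off*y),z]])[0]-c+45)*395/90+[395*(cam=='side'),0]).round().tolist() for d in(-1,1)]
for off in(0,-10):
  for dz in(-20,-10,0):
    print('off',off,'dz',dz)
    print(' r1 side',pr('side',(607,-159,30),(604.9,-158.6),-1.26,off,80+dz,46),'seen 535,95 685,178')
    print(' r2 side',pr('side',(607,-159,30),(606.9,-159.3),-1.26,off,48+dz,34))
    print(' y4 side',pr('side',(625,11,50),(626.7,11.6),-.86,off,48+dz,34),'seen 545,175 655,200')
    print(' g1 side',pr('side',(586,-316,30),(585.4,-315),-2.33,off,76.5+dz,46),'seen 620,222')
    print(' g1 top',pr('top',(586,-316,30),(585.4,-315),-2.33,off,76.5+dz,46),'seen 165,125; 315,250')
E
python3 - <<'E'
import cv2,numpy as np
a=[]
for f,u in(('g1',0),('r2',395),('y4',395)):
    i=cv2.imread(f'pics/{f}.png'); a.append(cv2.resize(i[:, :395] if f=='x' else i[:,395:],(266,266)))
cv2.imwrite('pics/cmp.png',cv2.resize(np.hstack(a),(798,266)))
E
```

```text
off 0 dz -20
 r1 side [[532.0, 126.0], [661.0, 210.0]] seen 535,95 685,178
 r2 side [[548.0, 168.0], [641.0, 229.0]]
 y4 side [[543.0, 208.0], [644.0, 231.0]] seen 545,175 655,200
 g1 side [[602.0, 98.0], [589.0, 250.0]] seen 620,222
 g1 top [[145.0, 130.0], [279.0, 247.0]] seen 165,125; 315,250
off 0 dz -10
 r1 side [[533.0, 116.0], [663.0, 200.0]] seen 535,95 685,178
 r2 side [[549.0, 158.0], [643.0, 219.0]]
 y4 side [[543.0, 198.0], [645.0, 221.0]] seen 545,175 655,200
 g1 side [[605.0, 88.0], [592.0, 241.0]] seen 620,222
 g1 top [[151.0, 126.0], [287.0, 244.0]] seen 165,125; 315,250
off 0 dz 0
 r1 side [[534.0, 106.0], [666.0, 190.0]] seen 535,95 685,178
 r2 side [[550.0, 148.0], [645.0, 210.0]]
 y4 side [[544.0, 188.0], [646.0, 211.0]] seen 545,175 655,200
 g1 side [[608.0, 78.0], [595.0, 233.0]] seen 620,222
 g1 top [[157.0, 121.0], [294.0, 241.0]] seen 165,125; 315,250
off -10 dz -20
 r1 side [[542.0, 116.0], [671.0, 199.0]] seen 535,95 685,178
 r2 side [[558.0, 158.0], [651.0, 218.0]]
 y4 side [[548.0, 197.0], [648.0, 220.0]] seen 545,175 655,200
 g1 side [[621.0, 101.0], [609.0, 254.0]] seen 620,222
 g1 top [[157.0, 116.0], [291.0, 233.0]] seen 165,125; 315,250
off -10 dz -10
 r1 side [[543.0, 106.0], [673.0, 189.0]] seen 535,95 685,178
 r2 side [[559.0, 148.0], [653.0, 208.0]]
 y4 side [[548.0, 187.0], [649.0, 210.0]] seen 545,175 655,200
 g1 side [[624.0, 91.0], [612.0, 245.0]] seen 620,222
 g1 top [[163.0, 112.0], [299.0, 230.0]] seen 165,125; 315,250
off -10 dz 0
 r1 side [[544.0, 95.0], [676.0, 178.0]] seen 535,95 685,178
 r2 side [[560.0, 138.0], [655.0, 199.0]]
 y4 side [[548.0, 177.0], [650.0, 200.0]] seen 545,175 655,200
 g1 side [[627.0, 82.0], [615.0, 236.0]] seen 620,222
 g1 top [[170.0, 107.0], [307.0, 227.0]] seen 165,125; 315,250
```

View pics/cmp.png

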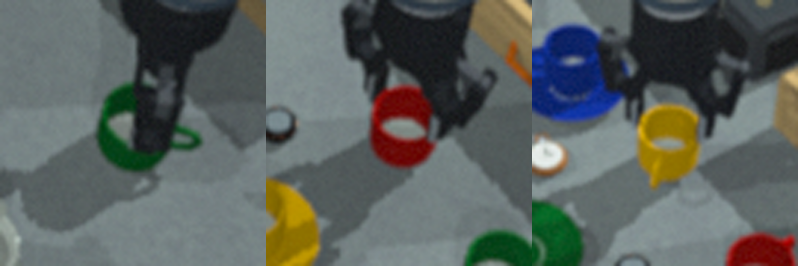

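{"op": "send_rows", "data": {
  "plan": [
    [[0,-0.001,0.006],[0.003,-0.001,0],1],
    [[0,-0.001,0.012],[0.003,-0.001,0],1],
    [[0,-0.001,0.018],[0.003,-0.001,0],1],
    [[0,-0.001,0.024],[0.003,-0.001,0],1],
    [[0,-0.001,0.029],[0.003,-0.001,0],1]
  ]
}}

```text
clock: 23.68
eef_pos: [586.4, -316.2, 47.9]
tcp_rot: [-3.141, 0.0, -2.33]
contact_force: [0.1, -1.0, 0.5]
opening: 1.001
```

{"op": "send_rows", "data": {
  "plan": [
    [[0,0,0],[0,0,0],0.5],
    [[0,0,0],[0,0,0],0.0],
    [[0,0,0],[0,0,0],-0.5],
    [[0,0,0],[0,0,0],-1],
    [[0,0,0],[0,0,0],-1]
  ]
}}

```text
clock: 24.1
eef_pos: [586.5, -316.3, 48.2]
tcp_rot: [-3.14, 0.0, -2.33]
contact_force: [-0.6, -0.5, -0.8]
opening: 0.662
```

```bash
python3 go.py 586.5 -316.3 47 -2.33;python3 look.py g2 586 -316 30
```

```text
t 24.1 pos [ 586.5 -316.3   48.2] yaw [-3.14  0.   -2.33] q6 1.83
shift [0.     0.     0.0012] |d| 0.001 turn [-0.001  0.     0.   ]
```

View pics/g2.png

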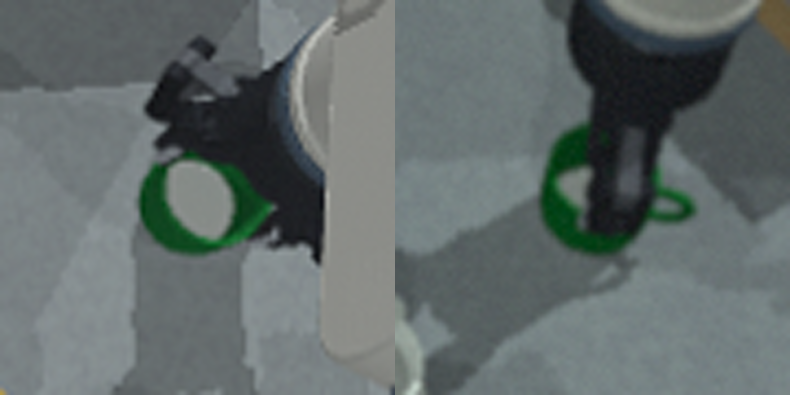

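{"op": "send_rows", "data": {
  "plan": [
    [[0,0,0],[0,0,0],-1],
    [[0,0,-0.01],[0,0,0],-1],
    [[0,0,-0.03],[0,0,0],-1],
    [[0,0,-0.06],[0,0,0],-1],
    [[0,0,-0.1],[0,0,0],-1]
  ]
}}

```text
clock: 24.62
eef_pos: [584.6, -315.2, 147.3]
tcp_rot: [3.138, -0.001, -2.33]
contact_force: [-0.2, -0.7, -0.9]
opening: 0.664
```

```bash
python3 go.py 450 -7.3 150 -2.33;python3 look.py g3 586 -316 100
```

```text
t 24.62 pos [ 584.6 -315.2  147.3] yaw [ 3.138e+00 -1.000e-03 -2.330e+00] q6 1.83
shift [-0.1308  0.3096 -0.0018] |d| 0.336 turn [ 0.003 -0.001  0.   ]
```

View pics/g3.png

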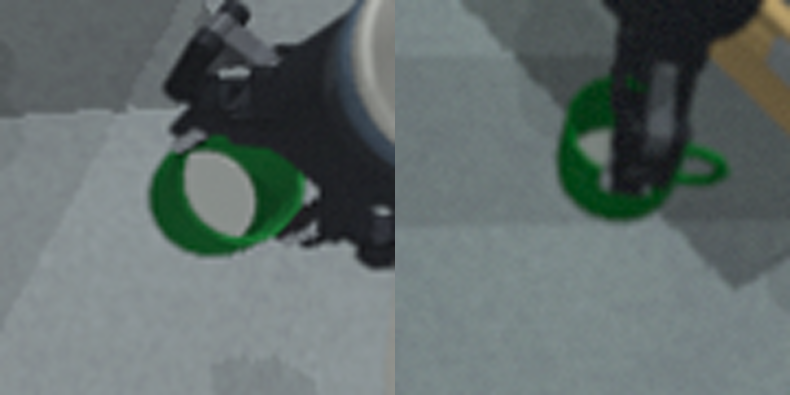

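{"op": "send_rows", "data": {
  "plan": [
    [[-0.012,0.028,0],[0.003,-0.001,0],-1],
    [[-0.027,0.063,0],[0.003,-0.001,0],-1],
    [[-0.042,0.099,0],[0.003,-0.001,0],-1],
    [[-0.057,0.135,0],[0.003,-0.001,0],-1],
    [[-0.072,0.17,0],[0.003,-0.001,0],-1]
  ]
}}

```text
clock: 25.13
eef_pos: [514.8, -147.5, 154.0]
tcp_rot: [-3.127, 0.004, -2.33]
contact_force: [0.8, 0.9, -0.8]
opening: 0.664
```

```bash
python3 go.py 450 -7.3 140 -2.33
```

```text
t 25.13 pos [ 514.8 -147.5  154. ] yaw [-3.127  0.004 -2.33 ] q6 2.05
shift [-0.057   0.1437  0.0122] |d| 0.155 turn [-0.014  0.004 -0.   ]
```

{"op": "send_rows", "data": {
  "plan": [
    [[-0.014,0.036,0.003],[-0.007,0.002,0],-1],
    [[-0.029,0.072,0.006],[-0.014,0.004,0],-1],
    [[-0.043,0.108,0.009],[-0.014,0.004,0],-1],
    [[-0.054,0.136,0.012],[-0.014,0.004,0],-1],
    [[-0.057,0.1437,0.012],[-0.014,0.004,0],-1]
  ]
}}

```text
clock: 25.55
eef_pos: [446.9, -4.4, 139.6]
tcp_rot: [3.139, -0.001, -2.329]
contact_force: [0.4, -0.0, -1.3]
opening: 0.667
```

```bash
python3 go.py 450 -7.3 80 -2.33
```

```text
t 25.55 pos [446.9  -4.4 139.6] yaw [ 3.139e+00 -1.000e-03 -2.329e+00] q6 2.31
shift [-0.0001 -0.0044  0.0596] |d| 0.06 turn [ 0.002 -0.001  0.001]
```

{"op": "send_rows", "data": {
  "plan": [
    [[0,-0.004,0.008],[0.002,-0.001,0.001],-1],
    [[0,-0.004,0.02],[0.002,-0.001,0.001],-1],
    [[0,-0.004,0.035],[0.002,-0.001,0.001],-1],
    [[0,-0.004,0.05],[0.002,-0.001,0.001],-1],
    [[0,-0.004,0.062],[0.002,-0.001,0.001],-1]
  ]
}}

```text
clock: 25.97
eef_pos: [450.2, -8.0, 76.5]
tcp_rot: [-3.141, 0.0, -2.33]
contact_force: [0.4, 0.6, -1.1]
opening: 0.665
```

```bash
python3 go.py 450 -7.3 56 -2.33
```

```text
t 25.97 pos [450.2  -8.   76.5] yaw [-3.141  0.    -2.33 ] q6 2.31
shift [-0.0004  0.0006  0.0205] |d| 0.021 turn [-0.  0.  0.]
```

{"op": "send_rows", "data": {
  "plan": [
    [[0,0.0005,0.005],[0,0,0],-1],
    [[0,0.0005,0.01],[0,0,0],-1],
    [[0,0.0005,0.015],[0,0,0],-1],
    [[0,0.0005,0.02],[0,0,0],-1],
    [[0,0.0005,0.0205],[0,0,0],-1]
  ]
}}

```text
clock: 26.38
eef_pos: [449.8, -7.8, 55.6]
tcp_rot: [-3.141, 0.0, -2.33]
contact_force: [0.2, 0.4, -1.1]
opening: 0.663
```

```bash
python3 go.py 450 -7.3 53 -2.33; python3 look.py g4 450 -7 30
```

```text
t 26.38 pos [449.8  -7.8  55.6] yaw [-3.141  0.    -2.33 ] q6 2.31
shift [-0.0005  0.0003  0.0026] |d| 0.003 turn [-0.  0. -0.]
```

View pics/g4.png

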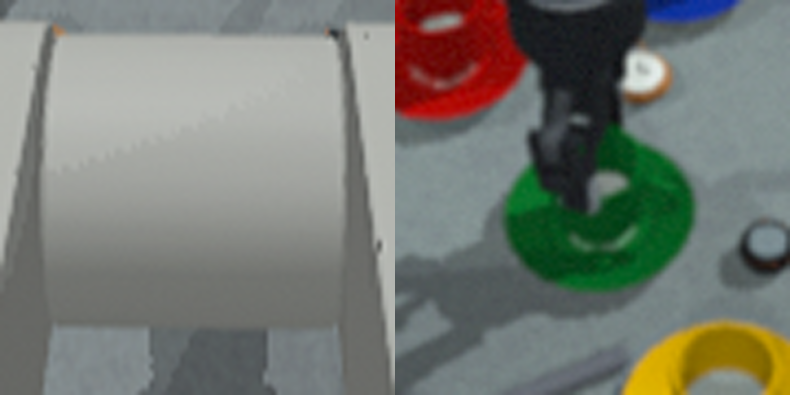

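Well placed over the ring; lower to contact and release.

{"op": "send_rows", "data": {
  "plan": [
    [[0,0,0.001],[0,0,0],-1],
    [[0,0,0.002],[0,0,0],-1],
    [[0,0,0.003],[0,0,0],-1],
    [[0,0,0.0035],[0,0,0],-1],
    [[0,0,0.0035],[0,0,0],-1]
  ]
}}

```text
clock: 26.9
eef_pos: [450.3, -7.7, 53.1]
tcp_rot: [-3.141, 0.001, -2.33]
contact_force: [-1.2, 0.2, 4.6]
opening: 0.666
```

{"op": "send_rows", "data": {
  "plan": [
    [[0,0,0],[0,0,0],0],
    [[0,0,0],[0,0,0],0.6],
    [[0,0,0],[0,0,0],1],
    [[0,0,0],[0,0,0],1],
    [[0,0,0],[0,0,0],1]
  ]
}}

```text
clock: 27.32
eef_pos: [450.3, -7.7, 53.1]
tcp_rot: [-3.141, 0.001, -2.33]
contact_force: [-0.2, -0.3, 0.4]
opening: 1.002
```

{"op": "send_rows", "data": {
  "plan": [
    [[0,0,-0.02],[0,0,0],1],
    [[0,0,-0.05],[0,0,0],1],
    [[0,0,-0.08],[0,0,0],1],
    [[0,0,-0.12],[0,0,0],1],
    [[0,0,-0.15],[0,0,0],1]
  ]
}}

```text
clock: 27.73
eef_pos: [450.2, -7.6, 205.6]
tcp_rot: [-3.14, 0.001, -2.33]
contact_force: [1.1, -0.5, 0.4]
opening: 0.999
```

```bash
python3 go.py 300 560 230 -2.33
```

```text
t 27.73 pos [450.2  -7.6 205.6] yaw [-3.14e+00  1.00e-03 -2.33e+00] q6 2.31
shift [-0.3085  0.4996 -0.0248] |d| 0.588 turn [-0.002  0.001  0.   ]
```

{"op": "send_rows", "data": {
  "plan": [
    [[-0.021,0.034,-0.01],[0,0,-0.12],1],
    [[-0.042,0.068,-0.02],[0,0,-0.24],1],
    [[-0.063,0.102,-0.025],[0,0,-0.36],1],
    [[-0.084,0.136,-0.025],[0,0,-0.48],1],
    [[-0.105,0.17,-0.025],[0,0,-0.6],1]
  ]
}}

```text
clock: 28.15
eef_pos: [398.6, 187.1, 231.2]
tcp_rot: [-3.138, 0.001, -1.724]
contact_force: [0.4, -0.5, 0.4]
opening: 1.001
```

```bash
python3 go.py 300 560 230 -1.5
```

```text
t 28.15 pos [398.6 187.1 231.2] yaw [-3.138e+00  1.000e-03 -1.724e+00] q6 2.16
shift [-0.3534  0.1545  0.001 ] |d| 0.386 turn [-0.004  0.001 -0.224]
```

{"op": "send_rows", "data": {
  "plan": [
    [[-0.353,0.154,0],[0,0,-0.12],1],
    [[-0.353,0.154,0],[0,0,-0.224],1],
    [[-0.353,0.154,0],[0,0,-0.224],1],
    [[-0.353,0.154,0],[0,0,-0.224],1],
    [[-0.353,0.154,0],[0,0,-0.224],1]
  ]
}}

```text
clock: 28.57
eef_pos: [344.8, 388.9, 230.8]
tcp_rot: [-3.138, 0.0, -1.5]
contact_force: [0.6, -0.6, 0.5]
opening: 1.002
```

```bash
python3 go.py 300 560 230 -1.5
```

```text
t 28.57 pos [344.8 388.9 230.8] yaw [-3.138  0.    -1.5  ] q6 2.35
shift [-0.1739  0.0326  0.0007] |d| 0.177 turn [-0.004  0.    -0.   ]
```

{"op": "send_rows", "data": {
  "plan": [
    [[-0.04,0.008,0],[0,0,0],1],
    [[-0.08,0.015,0],[0,0,0],1],
    [[-0.12,0.023,0],[0,0,0],1],
    [[-0.15,0.03,0],[0,0,0],1],
    [[-0.16,0.032,0],[0,0,0],1]
  ]
}}

```text
clock: 28.98
eef_pos: [299.8, 550.2, 230.3]
tcp_rot: [-3.138, 0.002, -1.498]
contact_force: [-0.3, -0.5, 1.0]
opening: 1.002
```

```bash
python3 - <<'E'
from h import *
ctr={'blue':(604,152.5),'yellow':(442.5,-167.5),'red':(427.5,165),'green':(450.2,-7.5)}
rows=[]
for cam in("top","side"):
    f=viewer.grab_frame(cam); cv2.imwrite(f'pics/end_{cam}.png',f[:,:,::-1]); r=[]
    for k,c in ctr.items():
        u,v=proj(cam,[[*c,20]])[0].round().astype(int); z=5
        g=cv2.resize(f[v-20:v+20,u-20:u+20],(200,200),interpolation=cv2.INTER_CUBIC)
        r.append(g)
    rows.append(np.hstack(r))
cv2.imwrite('pics/end.png',np.vstack(rows)[:,:,::-1])
E
```

View pics/end.png

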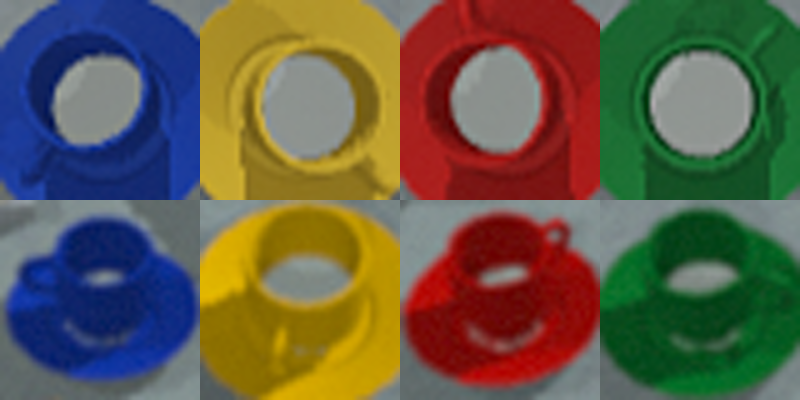

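View pics/end_top.png

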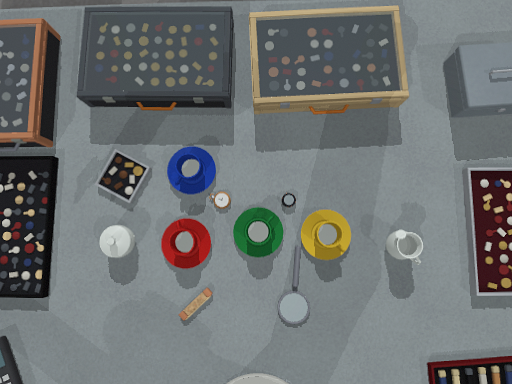

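```bash
cat > ck.py <<'E'
# joint fit of saucer rim and cup rim by overlap: cup+saucer color blob -> saucer; white interior -> cup floor
from h import *
from col import *
ctr={'blue':(604,152.5),'yellow':(442.5,-167.5),'red':(427.5,165),'green':(450.2,-7.5)}
for cam in("top","side"):
    f=cv2.imread(f'pics/end_{cam}.png')[:,:,::-1].copy()
    hsv=cv2.cvtColor(f,cv2.COLOR_RGB2HSV)
    for k,c in ctr.items():
        u=proj(cam,[[*c,20]])[0]; uu=tuple(u.round().astype(int).tolist())
        m=cmask(f,k,uu,40)
        cs=cv2.findContours(m.astype(np.uint8),cv2.RETR_EXTERNAL,cv2.CHAIN_APPROX_NONE)[0]
        M=cv2.drawContours(np.zeros(m.shape,np.uint8),cs,-1,1,-1)
        # combined silhouette mask: ignore region of cup (top part), fit saucer
        ig=sil(cam,CUP,c[0],c[1],0,5); 
        circ_c=cv2.resize(sil(cam,[circ(36,63),circ(30,5)],c[0],c[1],0,0)|sil(cam,[np.r_[circ(36,63),circ(32,5)]],c[0],c[1],0,0),(512,384),interpolation=cv2.INTER_AREA)
        x,i=fit(cam,M>0,SAU,0,circ_c)
        # interior white hole = cup floor disc visible; report its centroid later
        print(cam,k,'saucer',x.round(1),round(i,3))
E
python3 ck.py
```

```text
top blue saucer [600.9 153.1] 0.943
top yellow saucer [ 441.1 -167.7] 0.942
top red saucer [424.9 164.2] 0.94
top green saucer [449.1  -7.7] 0.934
side blue saucer [604.5 155.5] 0.942
side yellow saucer [ 444.  -166.8] 0.948
side red saucer [428.1 166.7] 0.903
side green saucer [452.4  -5.6] 0.911
```

```bash
python3 - <<'E'
from h import *
est={'top':{'blue':(600.9,153.1),'yellow':(441.1,-167.7),'red':(424.9,164.2),'green':(449.1,-7.7)},
'side':{'blue':(604.5,154.5),'yellow':(444,-166.8),'red':(428.1,166.7),'green':(452.4,-6.2)}}
rows=[]
for cam in est:
    f=cv2.imread(f'pics/end_{cam}.png'); r=[]
    for k,c in est[cam].items():
        u,v=proj(cam,[[*c,30]])[0].round().astype(int)
        s=10;h=20
        g=cv2.resize(f[v-h:v+h,u-h:u+h],(s*2*h,s*2*h),interpolation=cv2.INTER_CUBIC)
        for C,col in((circ(60,14),(255,255,255)),(circ(30,63),(255,255,255)),(circ(22.5,5),(255,0,255))):
            q=((proj(cam,C+[*c,0])-[u-h,v-h]+.5)*s).astype(np.int32)
            cv2.polylines(g,[q.reshape(-1,1,2)],True,col,1,cv2.LINE_AA)
        r.append(cv2.resize(g,(200,200),interpolation=cv2.INTER_AREA))
    rows.append(np.hstack(r))
cv2.imwrite('pics/end_ov.png',np.vstack(rows))
E
```

```text
(no output)
```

View pics/end_ov.png

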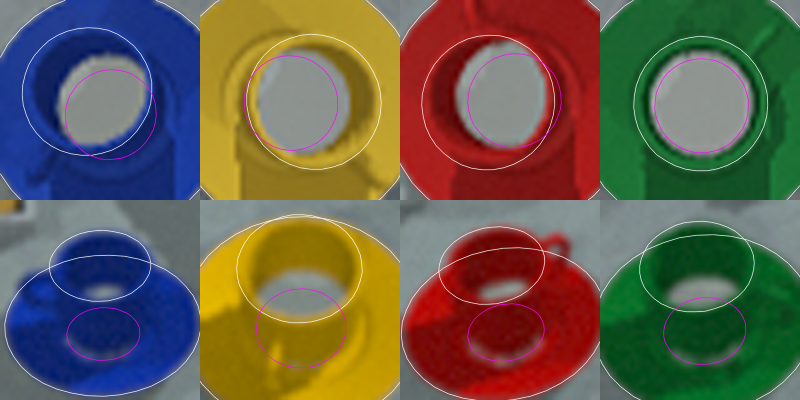

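```bash
python3 - <<'E'
from rig import job,status
print(status.sense()['qvel'].round(3)); print(job.sign_off())
E
```

```text
[-0.042 -0.031  0.049 -0.013  0.008 -0.02 ]
the job is handed in; nothing more can be done
None
```

All four cups now stand upright and released on the saucers of their own colour. The job was handed in at about 29 s of the 102 s allowed, and `sign_off` gave no verdict.

- **Method:** I moved the blue cup off the yellow saucer first, then the yellow, red and green cups. Each was gripped across its x axis, lowered until I felt light contact (5–11 N) and then released.
- **Last checks:** In the final top and side pictures every cup rim matches a rim drawn at its saucer's centre to about 1–2 pixels, roughly 2–5 mm against the 12 mm limit. No saucer showed a shift beyond measurement error, and all still look flat.
- **Jug and bowl:** They are in the same pixel places as at the start in the top picture. I compared them only by eye.
- **Disagreements:**
  - The two cameras differ by 2–4 mm, mostly in x, so I used the average.
  - The fingertips looked about 5–10 mm away from where the TCP pose put them. The grasps and placements still came out right.
  - The first cup headings from the network masks were wrong, because the masks miss the white inside of the cups. I replaced them with colour-based fits.
- **Not checked:** I did not take a force or speed reading for each cup after the arm had moved away. The arm itself was still settling slightly, with joint speeds below 0.05 rad/s, when I handed in.

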